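# Re-rack four pipe fittings in reverse order

## Task

Move the four pipe fittings from the grey steel rack to the empty pale plywood rack, one in each bay, in reverse order counted from the racks' black knobs: the fitting nearest the knob on the old rack goes into the bay farthest from the knob on the new one, the next into the next, and so on. Stand each upright on the floor of its bay, and do not let any of them fall over on the way.

Things in the scene. Friction and masses are not known exactly. Their poses are not given: they have to be found in the camera images.
- coupling: Steel hexagonal pipe coupling, an upright prism with a dark bore in its top: 36 mm across flats, 42 mm across corners, 64 mm tall, 0.26 kg. Side faces look along its own +y and -y and every 60 degrees from there. Loose, starts upright on its pad (top 9 mm above the table). Origin: centre of the underside; z up. Mass varies by 30 %.
- reducer: Brass stepped pipe reducer, round: 40 mm in diameter up to 26 mm, a cone, then a neck 28 mm in diameter from 34 mm to the top at 68 mm, 0.24 kg. Loose, starts upright on its pad (top 9 mm above the table). Origin: centre of the underside; z up. Mass varies by 30 %.
- flange: Steel flanged pipe stub, round: foot 44 mm in diameter and 7 mm thick, a stem 26 mm in diameter up to 58 mm, a 31 mm collar from 60 mm to the top at 66 mm, 0.2 kg. Loose, starts upright on its pad (top 9 mm above the table). Origin: centre of the underside; z up. Mass varies by 30 %.
- plug: Aluminium pipe plug: round body 40 mm in diameter up to 39 mm, above it a square head 24 x 24 mm up to 63 mm, 0.2 kg. The head's faces look along its own x and y. Loose, starts upright on its pad (top 9 mm above the table). Origin: centre of the underside; z up. Mass varies by 30 %.
- pad_coupling: The black rubber pad, 58 x 58 x 3 mm, fixed in the old rack's bay where the coupling stands at the start (the four pads look alike). It stays there. Origin: centre of the underside, 6 mm above the table, at the bay's centre; y runs along the row. The fitting starts within 6 mm of its centre.
- pad_reducer: The black rubber pad, 58 x 58 x 3 mm, fixed in the old rack's bay where the reducer stands at the start (the four pads look alike). It stays there. Origin: centre of the underside, 6 mm above the table, at the bay's centre; y runs along the row. The fitting starts within 6 mm of its centre.
- pad_flange: The black rubber pad, 58 x 58 x 3 mm, fixed in the old rack's bay where the flange stands at the start (the four pads look alike). It stays there. Origin: centre of the underside, 6 mm above the table, at the bay's centre; y runs along the row. The fitting starts within 6 mm of its centre.
- pad_plug: The black rubber pad, 58 x 58 x 3 mm, fixed in the old rack's bay where the plug stands at the start (the four pads look alike). It stays there. Origin: centre of the underside, 6 mm above the table, at the bay's centre; y runs along the row. The fitting starts within 6 mm of its centre.
- old_knob: Black knob, 26 mm in diameter, 29 mm tall, on the flat tab at one end (either) of the old rack; the other tab has a flat screw head. Origin: centre of its foot, 6 mm above the table, in line with the bays, 58 mm from the nearest bay centre. The old rack is grey steel, fixed, bays and walls as the new rack's, roughly parallel to it, on its near or far side.
- new_rack: New rack, plywood, empty, fixed: base 76 x 366 x 6 mm, four open square bays 64 x 64 mm inside, walls 6 mm thick with tops 20 mm above the table. Bay centres at x = 0, y = -105, -35, 35, 105 mm, floor at z = 6 mm. Its black knob (26 mm wide, top at 35 mm) is at y = +163 mm; the -y end is bare. Origin: centre of the underside, on the table; z up.
Not all that is in view belongs to the job. Leave any pink look-alike of the flange alone. Leave any pink look-alike of the plug alone.

How it is judged:
By the outcome, as a careful person would: the job done as asked, in the order asked, and still so for the second after the job is handed in, with the robot touching nothing.
It also fails if it takes over 99 s, if anything falls off the work surface, if the arm or the gripper's body presses on something with over 40 N, if the wrist force passes 120 N, or if a joint passes its speed limit or range.

## Robot

A 7-joint arm with a two-finger parallel gripper is mounted at the origin on the work surface. World frame = base frame: x ahead of the robot, y to its left, z up, the work surface at z = 0. Lengths are in mm, angles in rad, forces in N, time in s.
With the tool pointing down it reaches from about 425 to 825 mm from the base axis. Payload 3.6 kg.
Tool frame: the origin (TCP) lies on the centre line of the jaws, within the pads' length; the fingertips stand robot.finger_overhang ahead of it and the grasp point (between the pads) lies 2 mm behind it (robot.finger_overhang is the distance from the TCP to the fingertips, in mm); x points along the fingers, y is the direction in which the jaws open and shut, and the axes are right-handed (so a half turn about x gives the same grasp; the last joint's range is limited). The gripper opens to 93 mm and grips with 3 to 60 N. Pads are 15 mm wide; open, the fingers measure 128 mm over their backs; the gripper's body (75 mm by 188 mm) begins 65 mm behind the grasp point.
Start: joints at [1.103, 0.615, -0.013, 1.423, 0.008, 1.103, -0.04], TCP at [277.338, -587.832, 235.64] pointing down, gripper open.
Joint ranges: [-3.12, 3.12], [-0.3, 2.06], [-1.34, 1.32], [0.26, 2.42], [-1.36, 4.5], [0.01, 1.98], [-2.84, 2.84]. Speed limits (rad/s): [2.79, 2.79, 3.14, 3.14, 3.14, 3.14, 3.14].

## Interface

Orientations are given as a rotation vector (axis times angle).
In Python, from rig import robot, eyes, finish_job gives the robot as it stands. The module is installed in compiled form; this text tells all that it offers.
- The arm moves only by the tool servo_tool, never from a script. Its argument "motion" is a list of rows, each an object with "offset": the shift along the tool's x, y, z in mm, a list of three; "yaw": the turn about the tool's x in rad. A call has 1 to 8 rows; each row shifts and turns the commanded pose from where the row before left it, along the tool's axes as they then stand; what a row does not reach is not made up. A row lasts 1/12 s, in which the tool goes at most 41.7 mm and 7.16 degrees, less where a joint would pass 70% of its speed; a pose out of reach is approached as far as the arm can. A call with a gripper value outside its range is refused whole. "claw" is the opening, from 0 (shut) to 1 (fully open), set as the call begins (left out, the last holds). The fingers move at their own pace and stop on an object; "force" is the grip in N (left out, the last holds). Time passes only in rows, so rows that do not move let the fingers close. It gives the time, the measured TCP pose, the force and the opening at its end, in the units of the state.
- robot.get_state(): the state, without advancing time (a new reading comes with each control period).
- eyes.capture(name): name is "scene" or "top" or "wrist"; returns the picture (480x640x3 uint8, red, green, blue); there is no depth.
- eyes.camera_params(name): a dict with "intrinsics" (3x3 intrinsics, pixels), "rvec" (rotation vector, rad) and "tvec" (3), from world to camera coordinates, as OpenCV has them; the wrist camera has in their place "hand_eye" (4x4, takes a point from camera to tool coordinates, whose origin is the TCP and whose axes are the tool frame's). Camera axes: x right, y down, z forward; pixel columns grow to the right and rows downward; lengths in mm; the calibration is good to about 2 mm. A picture is of the moment at which its call begins: read the wrist's pose just before it. camera_params takes no time and is no camera call.
- finish_job(): hands the job in, once; it reports no verdict.
The state is a dict: "clock": time; "joint_positions": joint angles; "dq": joint speeds; "effort": joint torques, N m; "ee_pos": TCP position; "eef_rot": TCP orientation; "contact_force": force on the tool from outside, world axes, zero at the start; "wrist_torque": the same for the moment, N m; "grip_width": finger opening in mm.
Only numpy, scipy, OpenCV 4.12 (cv2) and the standard library are available. Lean on these libraries where they do the work, as an engineer would, in place of code of your own. Each camera call takes 0.05 s, during which the arm holds its last target.

## Working session

There is one attempt and no reset: what is moved stays moved. The work goes in short steps, Python scripts to look and compute and a tool call to move; the robot and the scene stay as the last step left them, time stands still between calls to the robot, and variables do not carry over. Pictures are saved under pics/ and viewed, and the job is handed in when it is done.

Besides the shell and the picture viewer there is one more tool, called after "Call:" in YAML: its name, and indented under it one key for each argument. servo_tool: Moves the arm, as the interface text tells. Its arguments: {"type":"object","properties":{"motion":{"type":"array","items":{"type":"object","properties":{"offset":{"type":"array","items":{"type":"number"}},"yaw":{"type":"number"}}}},"claw":{"type":"number"},"force":{"type":"number"}},"required":["motion"]}

```bash
mkdir -p pics; ls
python3 - <<'E'
from rig import robot, eyes
import cv2
print(robot.get_state()); print(robot.finger_overhang)
for n in ["scene","top"]:
    cv2.imwrite(f"pics/{n}0.png", eyes.capture(n)[:,:,::-1]); print(n, eyes.camera_params(n))
print(eyes.camera_params("wrist"))
E
```

```text
pics
{'clock': 0.0, 'joint_positions': array([ 1.10348608,  0.61587206, -0.01263948,  1.42487994,  0.00810898,
        1.10338119, -0.04040466]), 'dq': array([-6.12065978e-04, -9.02827006e-04,  3.53508364e-04,  8.15936304e-04,
        1.00786543e-03,  3.03095998e-04,  4.15153967e-05]), 'effort': array([-1.02808006e-04, -4.58931756e+01,  2.08597840e-01, -1.65741241e+01,
       -6.11917907e-02,  2.04284198e-02,  2.28304025e-04]), 'ee_pos': array([ 277.04037619, -587.18828369,  234.517941  ]), 'eef_rot': array([ 1.9775874 ,  0.44574285, -1.97874928]), 'contact_force': array([ 0.29168653, -0.09872515,  0.19903428]), 'wrist_torque': array([ 0.02641785, -0.00283746, -0.02438315]), 'grip_width': 92.66464905527681}
17.0
scene {'intrinsics': array([[566.44379   ,   0.        , 323.29940179],
       [  0.        , 566.44379   , 233.72173518],
       [  0.        ,   0.        ,   1.        ]]), 'rvec': array([ 1.88324973,  1.10055838, -0.61251375]), 'tvec': array([-224.14555965, -203.21089623, 1188.02409869])}
top {'intrinsics': array([[621.06941112,   0.        , 331.43379081],
       [  0.        , 621.06941112, 246.95274353],
       [  0.        ,   0.        ,   1.        ]]), 'rvec': array([ 2.11664804, -2.17254776,  0.15389686]), 'tvec': array([ -19.01856383,  527.87770879, 1019.13627739])}
{'intrinsics': array([[413.06723267,   0.        , 315.63481005],
       [  0.        , 413.06723267, 235.14285924],
       [  0.        ,   0.        ,   1.        ]]), 'hand_eye': array([[-5.23968916e-04, -2.55066118e-01,  9.66923472e-01,
        -1.50390957e+02],
       [ 9.99999756e-01, -5.80064304e-04,  3.88876730e-04,
        -3.00494713e-01],
       [ 4.61688513e-04,  9.66923440e-01,  2.55066360e-01,
        -7.17414487e+01],
       [ 0.00000000e+00,  0.00000000e+00,  0.00000000e+00,
         1.00000000e+00]])}
```

View pics/scene0.png

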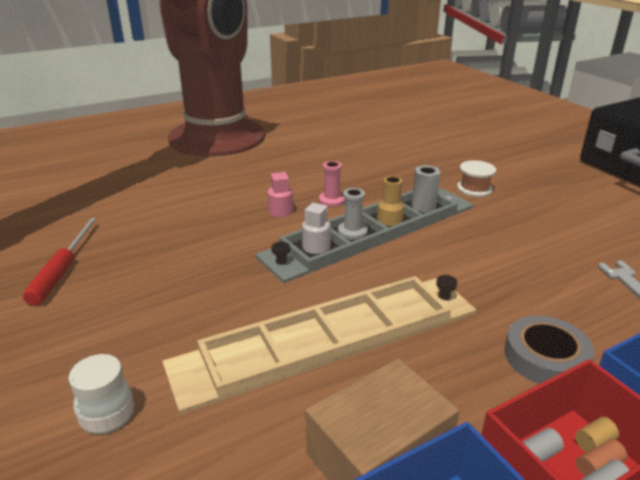

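View pics/top0.png

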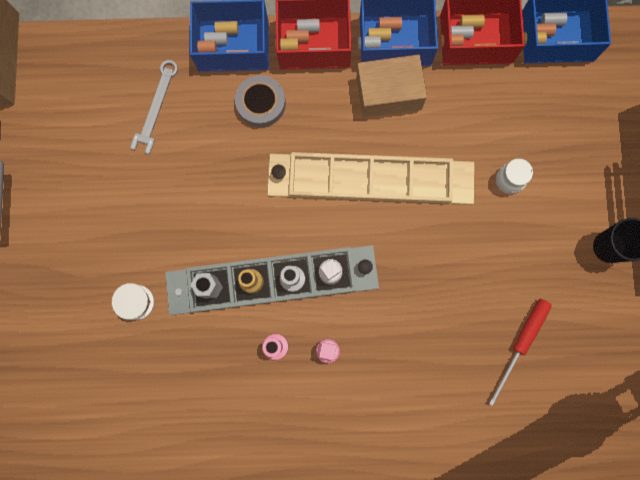

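The top view shows the old rack with its knob at (365,268). From the knob the order is plug (331,270), flange (292,277), reducer (250,280), coupling (206,285). The new rack's knob is at (278,172), and its bare end is on the right at x≈473. The two pink look-alikes at (275,347) and (328,351) stand outside the rack, so they stay. That gives plug → rightmost bay, then flange, reducer and coupling → the bay next to the new knob.

```bash
cat > h.py <<'E'
import numpy as np, cv2
from rig import robot, eyes
from scipy.spatial.transform import Rotation as R
def campose(n):
    p=eyes.camera_params(n); K=p["intrinsics"]
    if "rvec" in p:
        M=cv2.Rodrigues(p["rvec"])[0]; return K,M.T,-M.T@p["tvec"]
    s=robot.get_state(); T=R.from_rotvec(s["eef_rot"]).as_matrix(); H=p["hand_eye"]
    return K,T@H[:3,:3],T@H[:3,3]+s["ee_pos"]
def ray(c,uv,z):
    K,Rm,o=c; d=Rm@np.linalg.solve(K,[uv[0],uv[1],1.]); return o+d*(z-o[2])/d[2]
def proj(c,P):
    K,Rm,o=c; q=K@(Rm.T@(np.asarray(P,float)-o)); return q[:2]/q[2]
E
python3 - <<'E'
from h import *
im=cv2.imread("pics/top0.png")
cv2.imwrite("pics/c1.png",cv2.resize(im[140:215,255:485],None,fx=3.4,fy=3.4,interpolation=cv2.INTER_CUBIC))
cv2.imwrite("pics/c2.png",cv2.resize(im[240:370,155:385],None,fx=3.4,fy=3.4,interpolation=cv2.INTER_CUBIC))
c=campose("top"); print(c[2])
hsv=cv2.cvtColor(im,cv2.COLOR_BGR2HSV)
print(hsv[180,310],hsv[180,462],hsv[225,350],hsv[300,178], hsv[285,220])
for uv,z in [((278,172),35),((365,268),35),((331,270),72),((292,277),75),((250,280),77),((206,285),73),((275,347),66),((328,351),63)]: print(uv,ray(c,uv,z).round(1))
E
```

```text
[ 373.78543088  -33.20086428 1084.82140805]
[ 19  86 219] [ 18  81 232] [ 13 137 173] [ 40  15 149] [  9  23 110]
(278, 172) [661.9  56.8  35. ]
(365, 268) [490.1 -88.9  35. ]
(331, 270) [484.1 -31.1  72. ]
(292, 277) [474.   32.8  75. ]
(250, 280) [470.7 101.2  77. ]
(206, 285) [464.8 173.6  73. ]
(275, 347) [361.8  62.9  66. ]
(328, 351) [353.1 -22.8  63. ]
```

Run:
```python
from h import *
s=robot.get_state(); print(R.from_rotvec(s["eef_rot"]).as_matrix().round(3))
```

```text
[[-0.001  0.427 -0.904]
 [ 0.002 -0.904 -0.427]
 [-1.    -0.002  0.   ]]
```

View pics/c1.png

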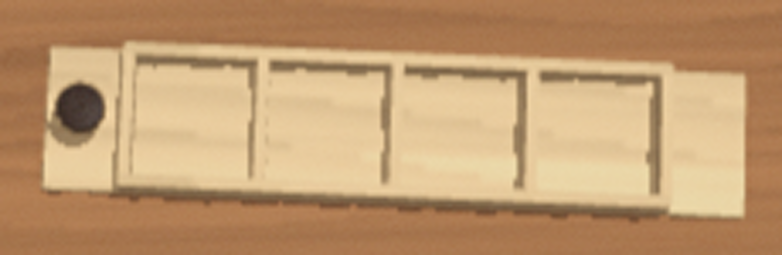

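View pics/c2.png

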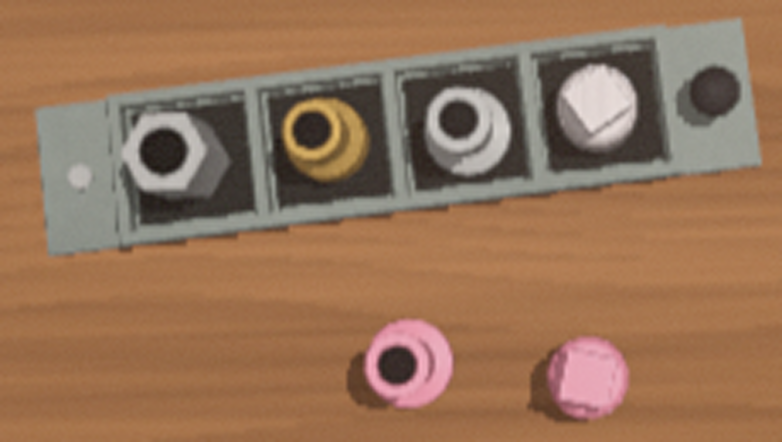

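The crops confirm the order. On the old rack, right to left from the knob: a square-headed plug, the flange, the brass reducer, the hex coupling. I'll fit both racks' poses from their base corners and bay rims, and the fittings from their tops.

```bash
cat > fit.py <<'E'
from h import *
from scipy.optimize import least_squares
c=campose("top")
def px(p,o): return (p[0]+.5)/3.4-.5+o[0],(p[1]+.5)/3.4-.5+o[1]
def rigid(model,pts):
    f=lambda q:((np.array([[np.cos(q[2]),-np.sin(q[2])],[np.sin(q[2]),np.cos(q[2])]])@model.T).T+q[:2]-pts).ravel()
    r=least_squares(f,[*pts.mean(0),0.]); return r.x,r.fun.reshape(-1,2)
if __name__=="__main__":
    # new rack: rack +y toward knob(left=+y world); rack +x = world +x (up)
    m=[];p=[]
    for a,b,w,z in [((49,47),( 38,183),0,6),((745,73),(38,-183),0,6),((744,217),(-38,-183),0,6),((44,190),(-38,183),0,6),
       ((125,42),(38,143),0,20),((672,65),(38,-143),0,20),((668,214),(-38,-143),0,20),((118,194),(-38,143),0,20)]:
        p.append(ray(c,px(a,(255,140)),z)[:2]); m.append(b)
    q,res=rigid(np.array(m,float),np.array(p)); print("new",q.round(4)); print(res.round(1).tolist())
    # old: its +y' towards knob is world -y ; model with y' left : knob at -163
    m=[];p=[]
    for a,b in [((37,109),(38,183)),((742,18),(38,-183)),((761,164),(-38,-183)),((48,255),(-38,183))]:
        p.append(ray(c,px(a,(155,240)),6)[:2]); m.append(b)
    qo,res=rigid(np.array(m,float),np.array(p)); print("old",qo.round(4)); print(res.round(1).tolist())
    for q in (q,qo):
        for y in (105,35,-35,-105): print((q[:2]+y*np.array([-np.sin(q[2]),np.cos(q[2])])).round(1),end=" ")
        print()
    # tops
    for n,z,pts in [("coupling",73,[(122,156),(142,113),(187,112),(208,155),(185,198),(141,197)]),("reducer bore",77,[(312,131)]),("flange bore",75,[(458,119)]),("plug head",72,[(597,65),(633,103),(595,134),(560,98)])]:
        P=np.array([ray(c,px(a,(155,240)),z)[:2] for a in pts]); print(n,P.mean(0).round(1)); 
        if len(P)>1:
            d=np.roll(P,-1,0)-P; print(np.linalg.norm(d,axis=1).round(1),np.degrees(np.arctan2(d[:,1],d[:,0])).round(1))
E
python3 fit.py
```

```text
new [ 6.528665e+02 -1.058352e+02 -6.620000e-02]
[[-1.7, -0.6], [-1.8, 0.5], [-0.3, 0.5], [-0.3, 0.9], [-1.6, 0.5], [-0.5, -0.6], [2.7, -1.9], [3.5, 0.6]]
old [4.771233e+02 7.288110e+01 1.016000e-01]
[[0.5, 0.6], [-0.1, 0.3], [-0.0, -0.4], [-0.3, -0.5]]
[659.8  -1.1] [655.2 -70.9] [ 650.6 -140.8] [ 645.9 -210.6] 
[466.5 177.3] [473.6 107.7] [480.7  38.1] [487.8 -31.6] 
coupling [464.5 178.6]
[22.6 21.7 23.3 23.1 21.1 22. ] [ -24.8  -90.2 -154.2  151.6   87.2   24.9]
reducer bore [473.8 107. ]
flange bore [478.   37.1]
plug head [485.7 -29.5]
[25.4 23.7 24.3 24. ] [-138.3  127.8   42.6  -49.5]
```

```bash
cat > go.py <<'E'
# usage: go.py x y z heading_deg [maxstep]   prints tool-frame rows to the target
import sys
from h import *
s=robot.get_state(); M=R.from_rotvec(s["eef_rot"]).as_matrix()
t=np.array([float(a) for a in sys.argv[1:4]]); hd=np.radians(float(sys.argv[4])); mx=float(sys.argv[5]) if len(sys.argv)>5 else 35
h0=np.arctan2(M[1,1],M[0,1]); d=t-s["ee_pos"]; dh=(hd-h0+np.pi)%(2*np.pi)-np.pi
n=int(max(np.ceil(np.linalg.norm(d)/mx),np.ceil(abs(dh)/.12),1))
print("clock",round(s["clock"],2),"pos",s["ee_pos"].round(1),"head",np.degrees(h0).round(1),"F",s["contact_force"].round(1),"w",round(s["grip_width"],1),"rows",n)
print("tool x axis",M[:,0].round(3))
for i in range(n):
    h=h0+dh*i/n; w=d/n; print([round(-w[2],1),round(w[0]*np.cos(h)+w[1]*np.sin(h),1),round(w[0]*np.sin(h)-w[1]*np.cos(h),1)],round(-dh/n,3))
E
python3 go.py 486 -31 160 0 40
```

```text
clock 0.1 pos [ 277.1 -587.3  234.6] head -64.7 F [ 0.6 -0.4  0.4] w 93.1 rows 15
tool x axis [-0.001  0.002 -1.   ]
[np.float64(5.0), np.float64(-27.6), np.float64(-28.4)] -0.075
[np.float64(5.0), np.float64(-25.4), np.float64(-30.4)] -0.075
[np.float64(5.0), np.float64(-23.0), np.float64(-32.2)] -0.075
[np.float64(5.0), np.float64(-20.5), np.float64(-33.9)] -0.075
[np.float64(5.0), np.float64(-17.9), np.float64(-35.3)] -0.075
[np.float64(5.0), np.float64(-15.2), np.float64(-36.6)] -0.075
[np.float64(5.0), np.float64(-12.4), np.float64(-37.6)] -0.075
[np.float64(5.0), np.float64(-9.5), np.float64(-38.4)] -0.075
[np.float64(5.0), np.float64(-6.6), np.float64(-39.1)] -0.075
[np.float64(5.0), np.float64(-3.7), np.float64(-39.4)] -0.075
[np.float64(5.0), np.float64(-0.7), np.float64(-39.6)] -0.075
[np.float64(5.0), np.float64(2.3), np.float64(-39.5)] -0.075
[np.float64(5.0), np.float64(5.3), np.float64(-39.3)] -0.075
[np.float64(5.0), np.float64(8.2), np.float64(-38.8)] -0.075
[np.float64(5.0), np.float64(11.1), np.float64(-38.0)] -0.075
```

Call:
servo_tool:
  motion:
    - {"offset":[0,-27,-28],"yaw":-0.08}
    - {"offset":[0,-25,-30],"yaw":-0.08}
    - {"offset":[0,-22,-32],"yaw":-0.08}
    - {"offset":[0,-20,-34],"yaw":-0.08}
    - {"offset":[0,-17,-35],"yaw":-0.08}
    - {"offset":[0,-14,-36],"yaw":-0.08}
    - {"offset":[0,-11,-37],"yaw":-0.08}
    - {"offset":[0,-8,-38],"yaw":-0.08}
  claw: 0.85
  force: 35

```text
clock: 0.77
ee_pos: [387.1, -294.7, 235.5]
eef_rot: [1.558, 0.939, -1.558]
contact_force: [0.7, -0.5, 1.1]
grip_width: 79.6
```

```bash
python3 go.py 486 -31 200 0 38
```

```text
clock 0.77 pos [ 387.1 -294.7  235.5] head -27.9 F [ 0.7 -0.5  1.1] w 79.6 rows 8
tool x axis [-0.001  0.    -1.   ]
[np.float64(4.4), np.float64(-4.5), np.float64(-34.9)] -0.061
[np.float64(4.4), np.float64(-2.3), np.float64(-35.1)] -0.061
[np.float64(4.4), np.float64(-0.2), np.float64(-35.2)] -0.061
[np.float64(4.4), np.float64(1.9), np.float64(-35.2)] -0.061
[np.float64(4.4), np.float64(4.1), np.float64(-35.0)] -0.061
[np.float64(4.4), np.float64(6.2), np.float64(-34.7)] -0.061
[np.float64(4.4), np.float64(8.3), np.float64(-34.2)] -0.061
[np.float64(4.4), np.float64(10.3), np.float64(-33.7)] -0.061
```

Call:
servo_tool:
  motion:
    - {"offset":[4,-4,-34],"yaw":-0.06}
    - {"offset":[4,-2,-34],"yaw":-0.06}
    - {"offset":[4,0,-34],"yaw":-0.06}
    - {"offset":[4,2,-33],"yaw":-0.05}
    - {"offset":[4,4,-32],"yaw":-0.05}
    - {"offset":[4,6,-30],"yaw":-0.05}
    - {"offset":[4,8,-20],"yaw":-0.04}
    - {"offset":[4,8,-8],"yaw":0}

```text
clock: 1.43
ee_pos: [481.0, -83.1, 203.4]
eef_rot: [1.294, 1.155, -1.291]
contact_force: [-0.4, -0.5, -0.6]
grip_width: 78.8
```

```bash
python3 go.py 486 -31 140 0 38
python3 - <<'E'
from h import *
c=campose("wrist")
cv2.imwrite("pics/w1.png", eyes.capture("wrist")[:,:,::-1])
for n,P in dict(plug=(485.7,-29.5,72),flange=(478,37.1,75),knob=(490,-89,35)).items(): print(n,proj(c,P).round(0))
E
```

```text
clock 1.43 pos [481.  -83.1 203.4] head -6.5 F [-0.4 -0.5 -0.6] w 78.8 rows 3
tool x axis [ 0.     0.002 -1.   ]
[np.float64(21.1), np.float64(-0.3), np.float64(-17.5)] -0.038
[np.float64(21.1), np.float64(0.3), np.float64(-17.5)] -0.038
[np.float64(21.1), np.float64(1.0), np.float64(-17.4)] -0.038
plug [312. 154.]
flange [287.  47.]
knob [327. 226.]
```

View pics/w1.png

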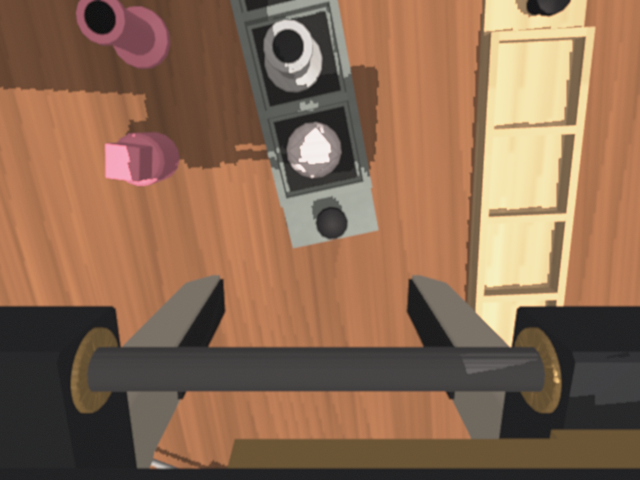

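The wrist view shows the plug at (313,150), the flange bore at (290,46) and the old knob at (331,222). All are within about 4 px (2 mm) of where the top-camera positions project. The pink items are at left and clear. Next I go over the plug.

Call:
servo_tool:
  motion:
    - {"offset":[15,0,-20],"yaw":-0.06}
    - {"offset":[20,0,-20],"yaw":-0.05}
    - {"offset":[20,0,-10],"yaw":0}
    - {"offset":[8,0,-2],"yaw":0}
    - {"offset":[0,0,0],"yaw":0}

```text
clock: 1.9
ee_pos: [482.5, -36.4, 138.9]
eef_rot: [1.215, 1.207, -1.221]
contact_force: [0.6, -1.0, -0.4]
grip_width: 78.6
```

```bash
python3 go.py 486 -30 45 0 38
```

```text
clock 1.9 pos [482.5 -36.4 138.9] head -0.6 F [ 0.6 -1.  -0.4] w 78.6 rows 3
tool x axis [-0.005 -0.001 -1.   ]
[np.float64(31.3), np.float64(1.1), np.float64(-2.1)] -0.004
[np.float64(31.3), np.float64(1.1), np.float64(-2.1)] -0.004
[np.float64(31.3), np.float64(1.1), np.float64(-2.1)] -0.004
```

Call:
servo_tool:
  motion:
    - {"offset":[10,2,-4],"yaw":0}
    - {"offset":[25,1,-2],"yaw":0}
    - {"offset":[28,0,0],"yaw":0}
    - {"offset":[20,0,0],"yaw":0}
    - {"offset":[8,0,0],"yaw":0}
    - {"offset":[0,0,0],"yaw":0}

```text
clock: 2.4
ee_pos: [486.7, -30.4, 48.5]
eef_rot: [1.216, 1.205, -1.22]
contact_force: [0.3, 0.5, 0.4]
grip_width: 78.9
```

```bash
python3 go.py 486 -30 45 0 38
```

```text
clock 2.4 pos [486.7 -30.4  48.5] head -0.7 F [0.3 0.5 0.4] w 78.9 rows 1
tool x axis [-0.002 -0.001 -1.   ]
[np.float64(3.5), np.float64(-0.7), np.float64(-0.4)] -0.012
```

Call:
servo_tool:
  motion:
    - {"offset":[3,0,0],"yaw":0}
    - {"offset":[0,0,0],"yaw":0}

```text
clock: 2.57
ee_pos: [488.1, -29.7, 47.5]
eef_rot: [1.218, 1.202, -1.216]
contact_force: [0.1, 0.1, 0.7]
grip_width: 79.1
```

Call:
servo_tool:
  motion:
    - {"offset":[0,0,0],"yaw":0}
    - {"offset":[0,0,0],"yaw":0}
    - {"offset":[0,0,0],"yaw":0}
    - {"offset":[0,0,0],"yaw":0}
    - {"offset":[0,0,0],"yaw":0}
    - {"offset":[0,0,0],"yaw":0}
    - {"offset":[0,0,0],"yaw":0}
  claw: 0
  force: 35

```text
clock: 3.15
ee_pos: [486.7, -29.3, 46.7]
eef_rot: [1.216, 1.205, -1.217]
contact_force: [-0.3, -0.7, 1.2]
grip_width: 39.2
```

```bash
python3 go.py 486 -30 100 0 38;python3 - <<'E'
from h import *
cv2.imwrite("pics/w2.png", eyes.capture("wrist")[:,:,::-1])
E
```

```text
clock 3.15 pos [486.7 -29.3  46.7] head -0.6 F [-0.3 -0.7  1.2] w 39.2 rows 2
tool x axis [-0.001 -0.    -1.   ]
[np.float64(-26.6), np.float64(-0.3), np.float64(0.4)] -0.005
[np.float64(-26.6), np.float64(-0.3), np.float64(0.4)] -0.005
```

View pics/w2.png

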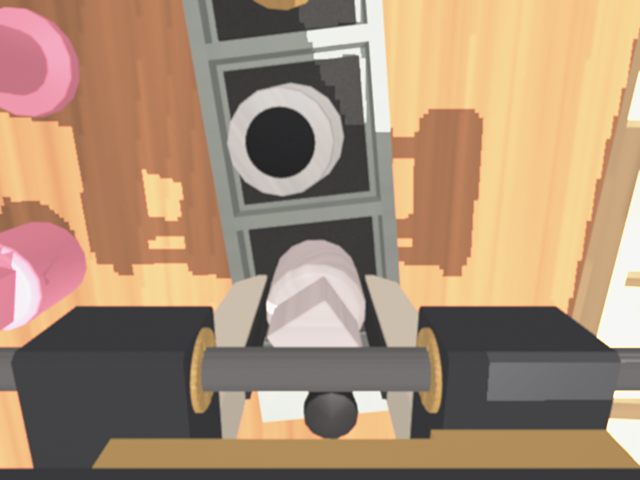

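The plug's body is held between the pads at 39 mm; the flange beside it at (283,140) is untouched. Lifting.

Call:
servo_tool:
  motion:
    - {"offset":[-5,0,0],"yaw":0}
    - {"offset":[-15,0,0],"yaw":0}
    - {"offset":[-20,0,0],"yaw":0}
    - {"offset":[-15,0,0],"yaw":0}
    - {"offset":[-5,0,0],"yaw":0}
    - {"offset":[0,0,0],"yaw":0}

```text
clock: 3.7
ee_pos: [487.9, -29.3, 107.7]
eef_rot: [1.218, 1.202, -1.215]
contact_force: [-0.1, 0.4, -2.4]
grip_width: 38.8
```

```bash
python3 go.py 646 -210 105 0 30
```

```text
clock 3.7 pos [487.9 -29.3 107.7] head -0.6 F [-0.1  0.4 -2.4] w 38.8 rows 9
tool x axis [ 0.003  0.    -1.   ]
[np.float64(0.3), np.float64(17.8), np.float64(19.9)] -0.001
[np.float64(0.3), np.float64(17.7), np.float64(19.9)] -0.001
[np.float64(0.3), np.float64(17.7), np.float64(19.9)] -0.001
[np.float64(0.3), np.float64(17.7), np.float64(20.0)] -0.001
[np.float64(0.3), np.float64(17.7), np.float64(20.0)] -0.001
[np.float64(0.3), np.float64(17.7), np.float64(20.0)] -0.001
[np.float64(0.3), np.float64(17.6), np.float64(20.0)] -0.001
[np.float64(0.3), np.float64(17.6), np.float64(20.0)] -0.001
[np.float64(0.3), np.float64(17.6), np.float64(20.1)] -0.001
```

Call:
servo_tool:
  motion:
    - {"offset":[0,10,11],"yaw":0}
    - {"offset":[0,20,23],"yaw":0}
    - {"offset":[0,26,29],"yaw":0}
    - {"offset":[0,26,29],"yaw":0}
    - {"offset":[0,26,29],"yaw":0}
    - {"offset":[0,24,28],"yaw":0}
    - {"offset":[0,16,19],"yaw":0}
    - {"offset":[0,9,10],"yaw":0}

```text
clock: 4.37
ee_pos: [642.7, -213.7, 104.2]
eef_rot: [1.218, 1.202, -1.222]
contact_force: [-0.2, 0.4, -1.6]
grip_width: 38.7
```

Call:
servo_tool:
  motion:
    - {"offset":[0,0,0],"yaw":0}
    - {"offset":[0,0,0],"yaw":0}

```text
clock: 4.53
ee_pos: [641.1, -208.8, 104.5]
eef_rot: [1.216, 1.208, -1.219]
contact_force: [-0.7, 1.1, -2.1]
grip_width: 39.1
```

```bash
python3 go.py 646 -210 45 0 30;python3 - <<'E'
from h import *
c=campose("wrist"); 
im=eyes.capture("wrist")[:,:,::-1].copy()
q=np.array([652.87,-105.84]);a=-.0662;M=np.array([[np.cos(a),-np.sin(a)],[np.sin(a),np.cos(a)]])
cv2.imwrite("pics/w3.png", im)
for yb in (-105,-35,35,105):
  for x,y in ((32,32),(32,-32),(-32,-32),(-32,32)):
    u=proj(c,[*(q+M@[x,yb+y]),20]); print(yb,x,y,u.round(0),end=' ')
    if 0<u[0]<640 and 0<u[1]<480: cv2.circle(im,tuple(int(v) for v in u.round()),3,(255,0,0),-1)
cv2.imwrite("pics/w3b.png", im)
E
```

```text
clock 4.53 pos [ 641.1 -208.8  104.5] head -0.6 F [-0.7  1.1 -2.1] w 39.1 rows 2
tool x axis [-0.004  0.001 -1.   ]
[np.float64(29.7), np.float64(2.5), np.float64(0.6)] -0.005
[np.float64(29.7), np.float64(2.4), np.float64(0.6)] -0.005
-105 32 32 [381. 203.] -105 32 -32 [371. 306.] -105 -32 -32 [268. 300.] -105 -32 32 [270. 197.] -35 32 32 [394.  74.] -35 32 -32 [382. 193.] -35 -32 -32 [271. 187.] -35 -32 32 [274.  67.] 35 32 32 [409. -78.] 35 32 -32 [395.  62.] 35 -32 -32 [274.  55.] 35 -32 32 [278. -86.] 105 32 32 [ 426. -260.] 105 32 -32 [410. -93.] 105 -32 -32 [ 278. -101.] 105 -32 32 [ 283. -269.]
```

View pics/w3b.png

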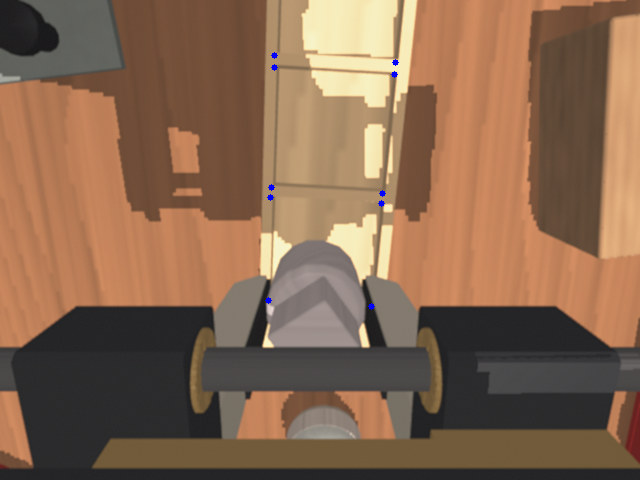

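Run:
```python
import cv2
im=cv2.imread("pics/w3.png")
cv2.imwrite("pics/w3c.png",cv2.resize(im[40:290,250:440],None,fx=3,fy=2.4,interpolation=cv2.INTER_CUBIC)[:600])
```

```text
(no output)
```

View pics/w3c.png

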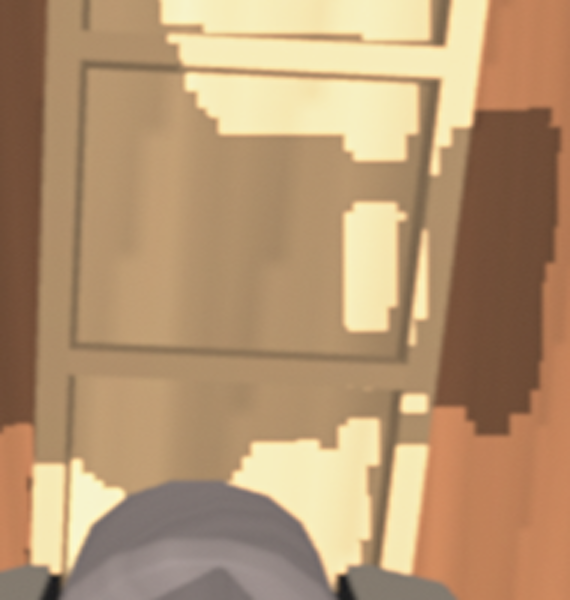

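The rim corners in the wrist view, for example (274,186) and (386,190), sit about 1.5 mm in +x from the fitted rack. I'm correcting the bay centres to (647,-210), (652,-140), (657,-70) and (661,0). Now I lower the plug.

Call:
servo_tool:
  motion:
    - {"offset":[5,3,0],"yaw":0}
    - {"offset":[12,3,1],"yaw":0}
    - {"offset":[15,0,0],"yaw":0}
    - {"offset":[12,0,0],"yaw":0}
    - {"offset":[6,0,0],"yaw":0}
    - {"offset":[0,0,0],"yaw":0}
    - {"offset":[0,0,0],"yaw":0}

```text
clock: 5.17
ee_pos: [648.2, -209.5, 56.1]
eef_rot: [1.216, 1.206, -1.217]
contact_force: [1.0, -0.0, -2.6]
grip_width: 39.4
```

```bash
python3 go.py 647 -210 43.5 0 30
```

```text
clock 5.17 pos [ 648.2 -209.5   56.1] head -0.5 F [ 1.  -0.  -2.6] w 39.4 rows 1
tool x axis [-0.001  0.    -1.   ]
[np.float64(12.6), np.float64(-1.1), np.float64(0.5)] -0.009
```

Call:
servo_tool:
  motion:
    - {"offset":[5,0,0],"yaw":0}
    - {"offset":[4,0,0],"yaw":0}
    - {"offset":[1,0,0],"yaw":0}
    - {"offset":[0,0,0],"yaw":0}
    - {"offset":[0,0,0],"yaw":0}

```text
clock: 5.58
ee_pos: [648.4, -210.0, 46.8]
eef_rot: [1.217, 1.204, -1.216]
contact_force: [-0.1, 0.1, -1.9]
grip_width: 39.3
```

Call:
servo_tool:
  motion:
    - {"offset":[1,0,0],"yaw":0}
    - {"offset":[0,0,0],"yaw":0}

```text
clock: 5.75
ee_pos: [648.5, -209.9, 45.8]
eef_rot: [1.217, 1.204, -1.216]
contact_force: [-0.7, -0.0, -1.9]
grip_width: 38.8
```

Call:
servo_tool:
  motion:
    - {"offset":[1,0,0],"yaw":0}
    - {"offset":[0,0,0],"yaw":0}

```text
clock: 5.92
ee_pos: [648.3, -209.9, 44.6]
eef_rot: [1.217, 1.205, -1.217]
contact_force: [-0.7, -0.0, -2.7]
grip_width: 39.0
```

Call:
servo_tool:
  motion:
    - {"offset":[0.7,0,0],"yaw":0}
    - {"offset":[0,0,0],"yaw":0}

```text
clock: 6.08
ee_pos: [648.4, -209.8, 43.9]
eef_rot: [1.217, 1.205, -1.216]
contact_force: [0.3, -0.4, -1.7]
grip_width: 39.1
```

Call:
servo_tool:
  motion:
    - {"offset":[0.7,0,0],"yaw":0}
    - {"offset":[0,0,0],"yaw":0}

```text
clock: 6.25
ee_pos: [648.5, -209.9, 43.8]
eef_rot: [1.216, 1.204, -1.216]
contact_force: [-1.2, 0.6, 1.3]
grip_width: 39.2
```

The floor is felt at z 43.8, as computed. Releasing.

Call:
servo_tool:
  motion:
    - {"offset":[0,0,0],"yaw":0}
    - {"offset":[0,0,0],"yaw":0}
    - {"offset":[0,0,0],"yaw":0}
    - {"offset":[0,0,0],"yaw":0}
    - {"offset":[0,0,0],"yaw":0}
    - {"offset":[0,0,0],"yaw":0}
  claw: 0.8

```text
clock: 6.75
ee_pos: [648.4, -209.9, 43.2]
eef_rot: [1.217, 1.204, -1.216]
contact_force: [-0.1, -0.4, -0.0]
grip_width: 72.8
```

Call:
servo_tool:
  motion:
    - {"offset":[-5,0,0],"yaw":0}
    - {"offset":[-15,0,0],"yaw":0}
    - {"offset":[-25,0,0],"yaw":0}
    - {"offset":[-25,0,0],"yaw":0}
    - {"offset":[-10,0,0],"yaw":0}
    - {"offset":[0,0,0],"yaw":0}

```text
clock: 7.25
ee_pos: [650.5, -210.1, 126.8]
eef_rot: [1.219, 1.198, -1.212]
contact_force: [1.0, 0.1, 0.4]
grip_width: 74.2
```

```bash
python3 go.py 479 37 125 0 40;python3 - <<'E'
from h import *
im=eyes.capture("top")[:,:,::-1]
cv2.imwrite("pics/t2.png", im)
E
```

```text
clock 7.25 pos [ 650.5 -210.1  126.8] head -0.6 F [1.  0.1 0.4] w 74.2 rows 8
tool x axis [ 0.007 -0.002 -1.   ]
[np.float64(0.2), np.float64(-21.8), np.float64(-30.7)] -0.001
[np.float64(0.2), np.float64(-21.7), np.float64(-30.7)] -0.001
[np.float64(0.2), np.float64(-21.7), np.float64(-30.7)] -0.001
[np.float64(0.2), np.float64(-21.6), np.float64(-30.8)] -0.001
[np.float64(0.2), np.float64(-21.6), np.float64(-30.8)] -0.001
[np.float64(0.2), np.float64(-21.6), np.float64(-30.8)] -0.001
[np.float64(0.2), np.float64(-21.5), np.float64(-30.8)] -0.001
[np.float64(0.2), np.float64(-21.5), np.float64(-30.9)] -0.001
```

View pics/t2.png

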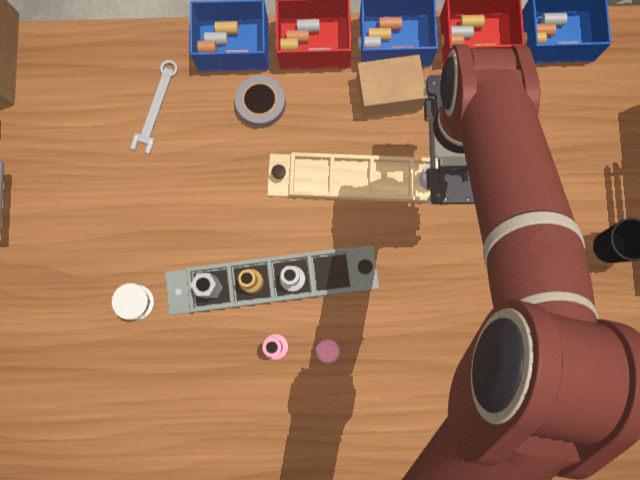

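The top view shows the plug in the rightmost bay at (428,178), partly under the gripper, and the remaining three undisturbed. Going to the flange at (292,277).

Call:
servo_tool:
  motion:
    - {"offset":[0,-13,-18],"yaw":0}
    - {"offset":[0,-22,-32],"yaw":0}
    - {"offset":[0,-23,-33],"yaw":0}
    - {"offset":[0,-23,-33],"yaw":0}
    - {"offset":[0,-23,-33],"yaw":0}
    - {"offset":[0,-23,-33],"yaw":0}
    - {"offset":[0,-22,-33],"yaw":0}
    - {"offset":[0,-16,-22],"yaw":0}

```text
clock: 7.97
ee_pos: [482.0, 31.9, 122.0]
eef_rot: [1.213, 1.211, -1.217]
contact_force: [-1.0, 1.5, -0.2]
grip_width: 74.2
```

Call:
servo_tool:
  motion:
    - {"offset":[0,-5,-8],"yaw":0}
    - {"offset":[0,0,0],"yaw":0}
    - {"offset":[0,0,0],"yaw":0}
    - {"offset":[0,0,0],"yaw":0}

```text
clock: 8.3
ee_pos: [481.9, 34.7, 122.7]
eef_rot: [1.218, 1.202, -1.219]
contact_force: [0.0, 0.1, -0.5]
grip_width: 73.9
```

```bash
python3 go.py 479 37 47 0 40;python3 - <<'E'
from h import *
c=campose("wrist")
im=eyes.capture("wrist")[:,:,::-1]
cv2.imwrite("pics/w4.png", im)
for n,P in dict(flange=(478,37.1,75),red=(473.8,107,77),coup=(464.5,178.6,73)).items(): print(n,proj(c,P).round(0))
E
```

```text
clock 8.3 pos [481.9  34.7 122.7] head -0.8 F [ 0.   0.1 -0.5] w 73.9 rows 2
tool x axis [ 0.    -0.001 -1.   ]
[np.float64(37.9), np.float64(-1.5), np.float64(-1.1)] -0.007
[np.float64(37.9), np.float64(-1.4), np.float64(-1.2)] -0.007
flange [306. 267.]
red [294. 124.]
coup [268. -51.]
```

View pics/w4.png

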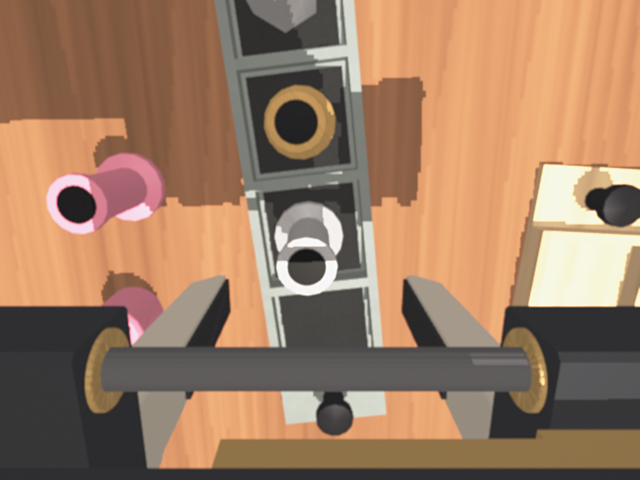

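The flange bore is at (307,268), as predicted at (306,267), so I descend on it.

Call:
servo_tool:
  motion:
    - {"offset":[8,-2,-2],"yaw":0}
    - {"offset":[20,-1,0],"yaw":0}
    - {"offset":[24,0,0],"yaw":0}
    - {"offset":[16,0,0],"yaw":0}
    - {"offset":[8,0,0],"yaw":0}
    - {"offset":[0,0,0],"yaw":0}
    - {"offset":[0,0,0],"yaw":0}

```text
clock: 8.93
ee_pos: [478.0, 38.5, 47.0]
eef_rot: [1.217, 1.204, -1.217]
contact_force: [-0.6, 0.3, 0.8]
grip_width: 74.3
```

Call:
servo_tool:
  motion:
    - {"offset":[0,0,0],"yaw":0}
    - {"offset":[0,0,0],"yaw":0}
    - {"offset":[0,0,0],"yaw":0}
    - {"offset":[0,0,0],"yaw":0}
    - {"offset":[0,0,0],"yaw":0}
    - {"offset":[0,0,0],"yaw":0}
    - {"offset":[0,0,0],"yaw":0}
  claw: 0
  force: 35

```text
clock: 9.52
ee_pos: [477.9, 38.8, 47.4]
eef_rot: [1.217, 1.204, -1.216]
contact_force: [0.0, -0.3, -1.0]
grip_width: 32.2
```

```bash
python3 go.py 479 37 110 0 40;python3 - <<'E'
from h import *
im=eyes.capture("wrist")[:,:,::-1]
cv2.imwrite("pics/w5.png", im)
E
```

```text
clock 9.52 pos [477.9  38.8  47.4] head -0.6 F [ 0.  -0.3 -1. ] w 32.2 rows 2
tool x axis [ 0.  0. -1.]
[np.float64(-31.3), np.float64(0.5), np.float64(0.9)] -0.005
[np.float64(-31.3), np.float64(0.5), np.float64(0.9)] -0.005
```

View pics/w5.png

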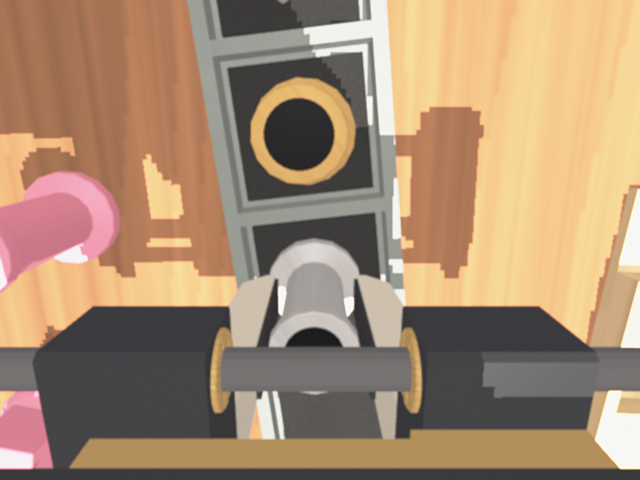

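Call:
servo_tool:
  motion:
    - {"offset":[0,0,0],"yaw":0}
    - {"offset":[0,0,0],"yaw":0}
    - {"offset":[0,0,0],"yaw":0}

```text
clock: 9.82
ee_pos: [477.8, 38.8, 47.4]
eef_rot: [1.216, 1.205, -1.217]
contact_force: [-0.5, -0.4, 2.3]
grip_width: 28.9
```

Call:
servo_tool:
  motion:
    - {"offset":[0,0,0],"yaw":0}
    - {"offset":[0,0,0],"yaw":0}
    - {"offset":[0,0,0],"yaw":0}

```text
clock: 10.07
ee_pos: [477.7, 38.8, 47.4]
eef_rot: [1.216, 1.205, -1.217]
contact_force: [-1.1, 0.8, 4.1]
grip_width: 29.0
```

Width 29 with a 4 N push means the pads' upper edge is riding on the cone under the collar, not on the 26 mm stem. I'll open a little and grip 3 mm lower.

Call:
servo_tool:
  motion:
    - {"offset":[0,0,0],"yaw":0}
    - {"offset":[0,0,0],"yaw":0}
    - {"offset":[0,0,0],"yaw":0}
  claw: 0.5

```text
clock: 10.32
ee_pos: [478.1, 38.8, 47.1]
eef_rot: [1.217, 1.204, -1.216]
contact_force: [0.1, 0.0, -0.4]
grip_width: 44.0
```

Call:
servo_tool:
  motion:
    - {"offset":[3,0,0],"yaw":0}
    - {"offset":[0,0,0],"yaw":0}
    - {"offset":[0,0,0],"yaw":0}

```text
clock: 10.57
ee_pos: [477.7, 38.8, 44.0]
eef_rot: [1.216, 1.205, -1.217]
contact_force: [0.0, -0.1, 0.1]
grip_width: 46.5
```

Call:
servo_tool:
  motion:
    - {"offset":[0,0,0],"yaw":0}
    - {"offset":[0,0,0],"yaw":0}
    - {"offset":[0,0,0],"yaw":0}
    - {"offset":[0,0,0],"yaw":0}
    - {"offset":[0,0,0],"yaw":0}
    - {"offset":[0,0,0],"yaw":0}
  claw: 0

```text
clock: 11.07
ee_pos: [477.7, 38.8, 44.3]
eef_rot: [1.216, 1.205, -1.217]
contact_force: [-1.0, -0.1, 0.0]
grip_width: 28.8
```

Call:
servo_tool:
  motion:
    - {"offset":[0,0,0],"yaw":0}
    - {"offset":[0,0,0],"yaw":0}

```text
clock: 11.23
ee_pos: [477.7, 38.8, 44.3]
eef_rot: [1.216, 1.205, -1.217]
contact_force: [-0.2, 0.7, 1.2]
grip_width: 29.3
```

Run:
```python
from h import *
s=robot.get_state(); print(s['contact_force'],s['grip_width'])
im=eyes.capture("wrist")[:,:,::-1]
cv2.imwrite("pics/w6.png", cv2.resize(im[220:420,200:440],None,fx=3,fy=3,interpolation=cv2.INTER_CUBIC))
im=eyes.capture("scene")[:,:,::-1]
cv2.imwrite("pics/s6.png", cv2.resize(im[140:280,240:440],None,fx=4,fy=4,interpolation=cv2.INTER_CUBIC))
```

```text
[-0.15787859  0.73886642  1.20403287] 29.29367551444312
```

View pics/w6.png

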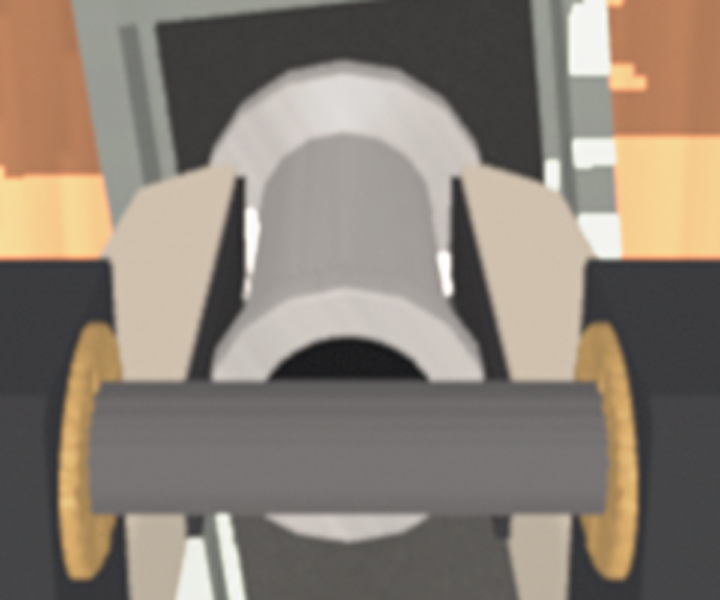

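View pics/s6.png

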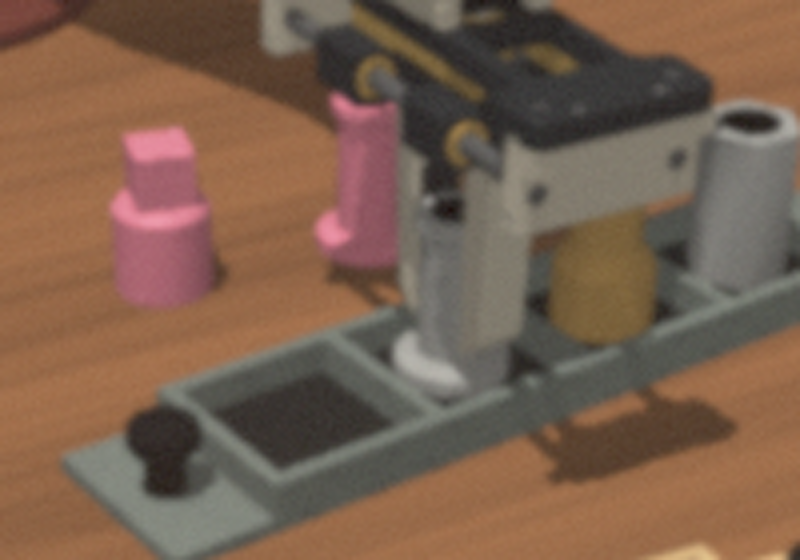

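The crop shows gaps between stem and pads, so the pads reach past the collar and bear on it (31 mm); the width reading is just about 1–2 mm low. I'll take the collar squarely at the pads' centre instead (TCP z ≈ 70), where the flange hangs stably from its collar.

Call:
servo_tool:
  motion:
    - {"offset":[0,0,0],"yaw":0}
    - {"offset":[0,0,0],"yaw":0}
    - {"offset":[0,0,0],"yaw":0}
  claw: 0.5

```text
clock: 11.58
ee_pos: [478.1, 38.8, 44.3]
eef_rot: [1.217, 1.204, -1.216]
contact_force: [-0.8, -0.0, -1.2]
grip_width: 43.8
```

Call:
servo_tool:
  motion:
    - {"offset":[-5,0,1],"yaw":0}
    - {"offset":[-12,0,0.5],"yaw":0}
    - {"offset":[-8,0,0],"yaw":0}
    - {"offset":[0,0,0],"yaw":0}
    - {"offset":[0,0,0],"yaw":0}

```text
clock: 12.0
ee_pos: [478.3, 37.3, 69.9]
eef_rot: [1.218, 1.203, -1.215]
contact_force: [-0.5, 0.1, 0.8]
grip_width: 46.5
```

Call:
servo_tool:
  motion:
    - {"offset":[0,0,0],"yaw":0}
    - {"offset":[0,0,0],"yaw":0}
    - {"offset":[0,0,0],"yaw":0}
    - {"offset":[0,0,0],"yaw":0}
    - {"offset":[0,0,0],"yaw":0}
    - {"offset":[0,0,0],"yaw":0}
  claw: 0
  force: 40

```text
clock: 12.5
ee_pos: [477.4, 37.3, 68.9]
eef_rot: [1.216, 1.205, -1.217]
contact_force: [-0.1, -0.1, -1.5]
grip_width: 29.1
```

Call:
servo_tool:
  motion:
    - {"offset":[-2,0,0],"yaw":0}
    - {"offset":[-5,0,0],"yaw":0}
    - {"offset":[-5,0,0],"yaw":0}
    - {"offset":[-2,0,0],"yaw":0}
    - {"offset":[0,0,0],"yaw":0}

```text
clock: 12.92
ee_pos: [478.4, 37.4, 84.1]
eef_rot: [1.218, 1.203, -1.215]
contact_force: [-0.2, 0.6, -2.9]
grip_width: 29.2
```

```bash
python3 - <<'E'
from h import *
im=eyes.capture("wrist")[:,:,::-1]
cv2.imwrite("pics/w7.png", im)
im=eyes.capture("scene")[:,:,::-1]
cv2.imwrite("pics/s7.png", cv2.resize(im[140:280,240:440],None,fx=4,fy=4,interpolation=cv2.INTER_CUBIC))
E
python3 go.py 652 -140 115 0 30
```

```text
clock 13.02 pos [478.   37.3  83.5] head -0.6 F [-0.4 -0.  -2.3] w 28.9 rows 9
tool x axis [ 0.001  0.    -1.   ]
[np.float64(-3.5), np.float64(19.5), np.float64(19.5)] -0.001
[np.float64(-3.5), np.float64(19.5), np.float64(19.5)] -0.001
[np.float64(-3.5), np.float64(19.5), np.float64(19.5)] -0.001
[np.float64(-3.5), np.float64(19.5), np.float64(19.6)] -0.001
[np.float64(-3.5), np.float64(19.4), np.float64(19.6)] -0.001
[np.float64(-3.5), np.float64(19.4), np.float64(19.6)] -0.001
[np.float64(-3.5), np.float64(19.4), np.float64(19.6)] -0.001
[np.float64(-3.5), np.float64(19.4), np.float64(19.7)] -0.001
[np.float64(-3.5), np.float64(19.4), np.float64(19.7)] -0.001
```

View pics/s7.png

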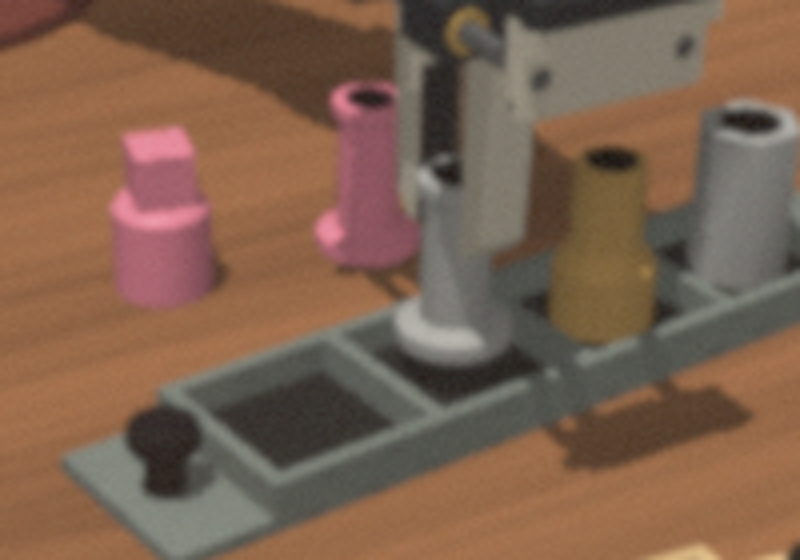

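View pics/w7.png

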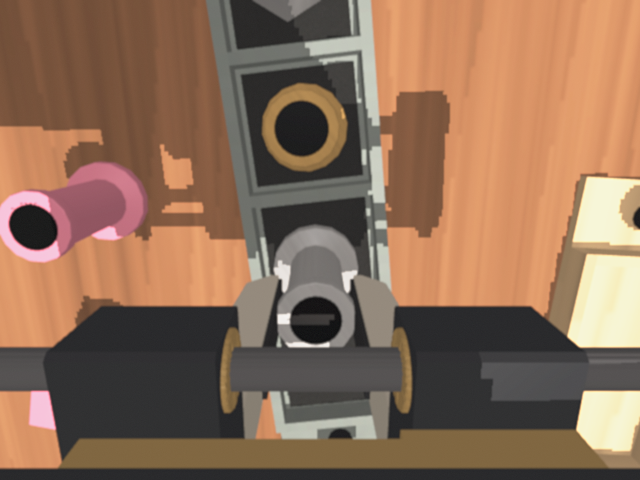

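The flange hangs upright from its collar, foot clear of the pad. I'll lift further and carry it gently.

Call:
servo_tool:
  motion:
    - {"offset":[-6,0,0],"yaw":0}
    - {"offset":[-10,3,3],"yaw":0}
    - {"offset":[-10,7,7],"yaw":0}
    - {"offset":[-6,11,11],"yaw":0}
    - {"offset":[0,15,15],"yaw":0}
    - {"offset":[0,17,17],"yaw":0}
    - {"offset":[0,18,18],"yaw":0}
    - {"offset":[0,18,18],"yaw":0}

```text
clock: 13.68
ee_pos: [566.3, -53.4, 115.6]
eef_rot: [1.216, 1.205, -1.217]
contact_force: [0.5, 0.4, -1.8]
grip_width: 29.1
```

Call:
servo_tool:
  motion:
    - {"offset":[0,18,18],"yaw":0}
    - {"offset":[0,17,18],"yaw":0}
    - {"offset":[0,16,17],"yaw":0}
    - {"offset":[0,13,14],"yaw":0}
    - {"offset":[0,10,11],"yaw":0}
    - {"offset":[0,6,7],"yaw":0}
    - {"offset":[0,3,3],"yaw":0}
    - {"offset":[0,1,1],"yaw":0}

```text
clock: 14.35
ee_pos: [648.8, -142.7, 115.0]
eef_rot: [1.217, 1.205, -1.217]
contact_force: [0.2, 0.3, -2.1]
grip_width: 29.0
```

Call:
servo_tool:
  motion:
    - {"offset":[0,0,0],"yaw":0}
    - {"offset":[0,0,0],"yaw":0}

```text
clock: 14.52
ee_pos: [648.5, -141.0, 115.3]
eef_rot: [1.216, 1.207, -1.216]
contact_force: [-0.9, 0.6, -1.3]
grip_width: 29.4
```

```bash
python3 go.py 652 -140 66 0 30
python3 - <<'E'
from h import *
im=eyes.capture("wrist")[:,:,::-1]
cv2.imwrite("pics/w8.png", im)
E
```

```text
clock 14.52 pos [ 648.5 -141.   115.3] head -0.5 F [-0.9  0.6 -1.3] w 29.4 rows 2
tool x axis [-0.001  0.001 -1.   ]
[np.float64(24.6), np.float64(1.8), np.float64(-0.5)] -0.004
[np.float64(24.6), np.float64(1.8), np.float64(-0.5)] -0.004
```

View pics/w8.png

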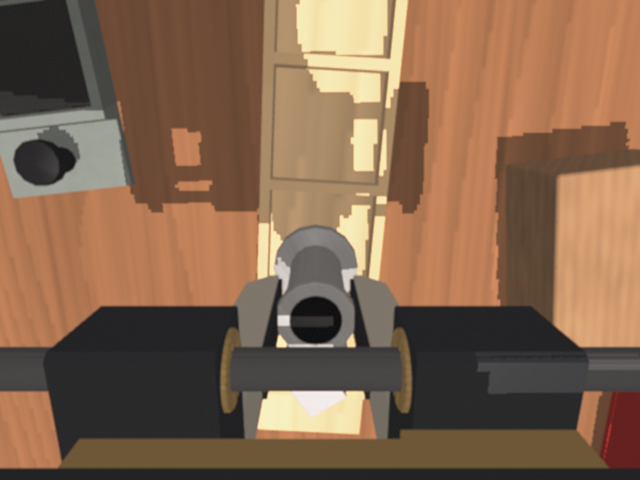

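The flange is upright at (315,300) over its bay, and the plug's head shows in the next bay at (320,400). Lowering.

Call:
servo_tool:
  motion:
    - {"offset":[4,2,0],"yaw":0}
    - {"offset":[9,1.5,-0.5],"yaw":0}
    - {"offset":[12,0,0],"yaw":0}
    - {"offset":[10,0,0],"yaw":0}
    - {"offset":[7,0,0],"yaw":0}
    - {"offset":[3,0,0],"yaw":0}
    - {"offset":[1,0,0],"yaw":0}
    - {"offset":[0,0,0],"yaw":0}

```text
clock: 15.23
ee_pos: [652.5, -141.9, 68.8]
eef_rot: [1.216, 1.205, -1.217]
contact_force: [-0.3, 0.2, -1.5]
grip_width: 28.7
```

Call:
servo_tool:
  motion:
    - {"offset":[0.5,0,0],"yaw":0}
    - {"offset":[0,0,0],"yaw":0}

```text
clock: 15.4
ee_pos: [653.0, -141.9, 69.3]
eef_rot: [1.217, 1.204, -1.216]
contact_force: [0.3, -0.2, -1.4]
grip_width: 28.8
```

Call:
servo_tool:
  motion:
    - {"offset":[1,0,0],"yaw":0}
    - {"offset":[0,0,0],"yaw":0}

```text
clock: 15.57
ee_pos: [652.7, -142.0, 68.1]
eef_rot: [1.217, 1.204, -1.216]
contact_force: [0.6, -0.2, -2.5]
grip_width: 29.0
```

Call:
servo_tool:
  motion:
    - {"offset":[1,0,-1],"yaw":0}
    - {"offset":[0,0,0],"yaw":0}

```text
clock: 15.73
ee_pos: [652.5, -140.6, 66.8]
eef_rot: [1.217, 1.205, -1.216]
contact_force: [-0.5, 0.8, -2.3]
grip_width: 29.1
```

Call:
servo_tool:
  motion:
    - {"offset":[0.8,0,0],"yaw":0}
    - {"offset":[0,0,0],"yaw":0}

```text
clock: 15.9
ee_pos: [652.7, -140.8, 66.0]
eef_rot: [1.217, 1.204, -1.216]
contact_force: [-0.3, -0.5, -2.3]
grip_width: 29.2
```

Call:
servo_tool:
  motion:
    - {"offset":[0.7,0,0],"yaw":0}
    - {"offset":[0,0,0],"yaw":0}

```text
clock: 16.07
ee_pos: [652.8, -140.8, 66.0]
eef_rot: [1.217, 1.204, -1.216]
contact_force: [-1.1, 0.3, 0.4]
grip_width: 28.8
```

Contact at z 66. Release and rise.

Call:
servo_tool:
  motion:
    - {"offset":[0,0,0],"yaw":0}
    - {"offset":[0,0,0],"yaw":0}
    - {"offset":[0,0,0],"yaw":0}
    - {"offset":[0,0,0],"yaw":0}
    - {"offset":[0,0,0],"yaw":0}
  claw: 0.65

```text
clock: 16.48
ee_pos: [652.7, -141.0, 65.2]
eef_rot: [1.217, 1.204, -1.216]
contact_force: [-0.3, 1.0, 0.8]
grip_width: 57.5
```

Call:
servo_tool:
  motion:
    - {"offset":[-5,0,0],"yaw":0}
    - {"offset":[-15,0,0],"yaw":0}
    - {"offset":[-22,0,0],"yaw":0}
    - {"offset":[-15,0,0],"yaw":0}
    - {"offset":[-8,0,0],"yaw":0}
    - {"offset":[0,0,0],"yaw":0}

```text
clock: 16.98
ee_pos: [654.0, -141.0, 132.8]
eef_rot: [1.218, 1.2, -1.213]
contact_force: [-0.7, -0.7, 0.6]
grip_width: 60.1
```

```bash
python3 go.py 474 107 132 0 40
python3 - <<'E'
from h import *
im=eyes.capture("wrist")[:,:,::-1]
cv2.imwrite("pics/w9.png", im)
E
```

```text
clock 16.98 pos [ 654.  -141.   132.8] head -0.6 F [-0.7 -0.7  0.6] w 60.1 rows 8
tool x axis [ 0.005 -0.001 -1.   ]
[np.float64(0.1), np.float64(-22.8), np.float64(-30.8)] -0.001
[np.float64(0.1), np.float64(-22.8), np.float64(-30.8)] -0.001
[np.float64(0.1), np.float64(-22.7), np.float64(-30.8)] -0.001
[np.float64(0.1), np.float64(-22.7), np.float64(-30.9)] -0.001
[np.float64(0.1), np.float64(-22.7), np.float64(-30.9)] -0.001
[np.float64(0.1), np.float64(-22.6), np.float64(-30.9)] -0.001
[np.float64(0.1), np.float64(-22.6), np.float64(-30.9)] -0.001
[np.float64(0.1), np.float64(-22.5), np.float64(-31.0)] -0.001
```

View pics/w9.png

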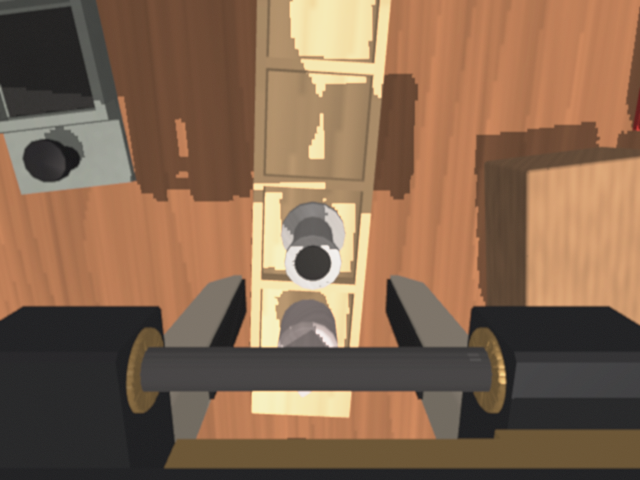

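Flange (313,260) and plug (308,335) both stand in their bays. On to the reducer.

Call:
servo_tool:
  motion:
    - {"offset":[0,-13,-17],"yaw":0}
    - {"offset":[0,-23,-31],"yaw":0}
    - {"offset":[0,-24,-33],"yaw":0}
    - {"offset":[0,-24,-33],"yaw":0}
    - {"offset":[0,-24,-33],"yaw":0}
    - {"offset":[0,-24,-33],"yaw":0}
    - {"offset":[0,-22,-31],"yaw":0}
    - {"offset":[0,-17,-23],"yaw":0}

```text
clock: 17.7
ee_pos: [480.7, 97.5, 129.4]
eef_rot: [1.213, 1.209, -1.216]
contact_force: [-0.4, 0.3, -0.0]
grip_width: 60.6
```

Call:
servo_tool:
  motion:
    - {"offset":[0,-7,-10],"yaw":0}
    - {"offset":[0,-2,-4],"yaw":0}
    - {"offset":[0,0,0],"yaw":0}
    - {"offset":[0,0,0],"yaw":0}

```text
clock: 18.03
ee_pos: [476.2, 107.1, 129.9]
eef_rot: [1.218, 1.202, -1.219]
contact_force: [-0.1, -0.1, 0.7]
grip_width: 60.5
```

```bash
python3 go.py 474.5 107 64 0 40;python3 - <<'E'
from h import *
c=campose("wrist")
im=eyes.capture("wrist")[:,:,::-1]
cv2.imwrite("pics/w10.png", im)
for n,P in dict(red=(473.8,107,77),coup=(464.5,178.6,73)).items(): print(n,proj(c,P).round(0))
E
```

```text
clock 18.03 pos [476.2 107.1 129.9] head -0.7 F [-0.1 -0.1  0.7] w 60.5 rows 2
tool x axis [ 0.    -0.001 -1.   ]
[np.float64(32.9), np.float64(-0.9), np.float64(0.1)] -0.006
[np.float64(32.9), np.float64(-0.9), np.float64(0.1)] -0.006
red [309. 268.]
coup [288. 126.]
```

View pics/w10.png

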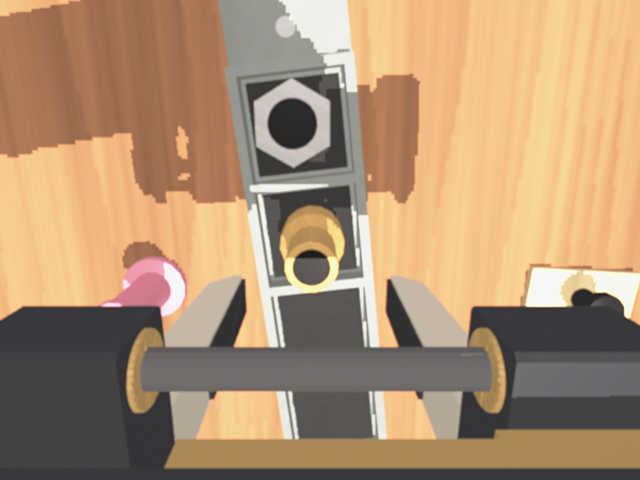

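The reducer bore is at (312,268), and the coupling's hexagon at (292,123) has flats facing the jaws. Descending on the reducer's neck.

Call:
servo_tool:
  motion:
    - {"offset":[8,-1,0],"yaw":0}
    - {"offset":[18,0,0],"yaw":0}
    - {"offset":[20,0,0],"yaw":0}
    - {"offset":[14,0,0],"yaw":0}
    - {"offset":[5,0,0],"yaw":0}
    - {"offset":[0,0,0],"yaw":0}
    - {"offset":[0,0,0],"yaw":0}

```text
clock: 18.67
ee_pos: [474.5, 108.3, 65.1]
eef_rot: [1.217, 1.204, -1.218]
contact_force: [0.8, -0.8, 0.2]
grip_width: 60.7
```

```bash
python3 go.py 475 107 64 0 40
```

```text
clock 18.67 pos [474.5 108.3  65.1] head -0.6 F [ 0.8 -0.8  0.2] w 60.7 rows 1
tool x axis [-0. -0. -1.]
[np.float64(1.1), np.float64(0.6), np.float64(1.3)] -0.011
```

Call:
servo_tool:
  motion:
    - {"offset":[0.5,0,1],"yaw":0}
    - {"offset":[0,0,0],"yaw":0}
    - {"offset":[0,0,0],"yaw":0}
    - {"offset":[0,0,0],"yaw":0}
    - {"offset":[0,0,0],"yaw":0}
    - {"offset":[0,0,0],"yaw":0}
    - {"offset":[0,0,0],"yaw":0}
    - {"offset":[0,0,0],"yaw":0}
  claw: 0
  force: 40

```text
clock: 19.33
ee_pos: [474.1, 107.9, 65.0]
eef_rot: [1.217, 1.204, -1.216]
contact_force: [-0.5, -0.2, 2.9]
grip_width: 26.6
```

Call:
servo_tool:
  motion:
    - {"offset":[0,0,0],"yaw":0}
    - {"offset":[0,0,0],"yaw":0}

```text
clock: 19.5
ee_pos: [474.1, 107.9, 65.0]
eef_rot: [1.217, 1.204, -1.216]
contact_force: [-0.7, -0.0, 4.1]
grip_width: 27.0
```

Call:
servo_tool:
  motion:
    - {"offset":[-4,0,0],"yaw":0}
    - {"offset":[-10,0,0],"yaw":0}
    - {"offset":[-14,0,0],"yaw":0}
    - {"offset":[-12,0,0],"yaw":0}
    - {"offset":[-5,0,0],"yaw":0}
    - {"offset":[0,0,0],"yaw":0}

```text
clock: 20.0
ee_pos: [474.7, 108.0, 111.0]
eef_rot: [1.218, 1.203, -1.215]
contact_force: [0.9, 0.5, -1.6]
grip_width: 26.8
```

```bash
python3 go.py 657 -70 110 0 30;python3 - <<'E'
from h import *
im=eyes.capture("scene")[:,:,::-1]
cv2.imwrite("pics/s11.png", cv2.resize(im[120:380,150:490],None,fx=2.3,fy=2.3,interpolation=cv2.INTER_CUBIC))
E
```

```text
clock 20.0 pos [474.7 108.  111. ] head -0.6 F [ 0.9  0.5 -1.6] w 26.8 rows 9
tool x axis [ 0.002  0.001 -1.   ]
[np.float64(0.1), np.float64(20.5), np.float64(19.6)] -0.001
[np.float64(0.1), np.float64(20.4), np.float64(19.6)] -0.001
[np.float64(0.1), np.float64(20.4), np.float64(19.6)] -0.001
[np.float64(0.1), np.float64(20.4), np.float64(19.6)] -0.001
[np.float64(0.1), np.float64(20.4), np.float64(19.7)] -0.001
[np.float64(0.1), np.float64(20.3), np.float64(19.7)] -0.001
[np.float64(0.1), np.float64(20.3), np.float64(19.7)] -0.001
[np.float64(0.1), np.float64(20.3), np.float64(19.7)] -0.001
[np.float64(0.1), np.float64(20.3), np.float64(19.8)] -0.001
```

View pics/s11.png

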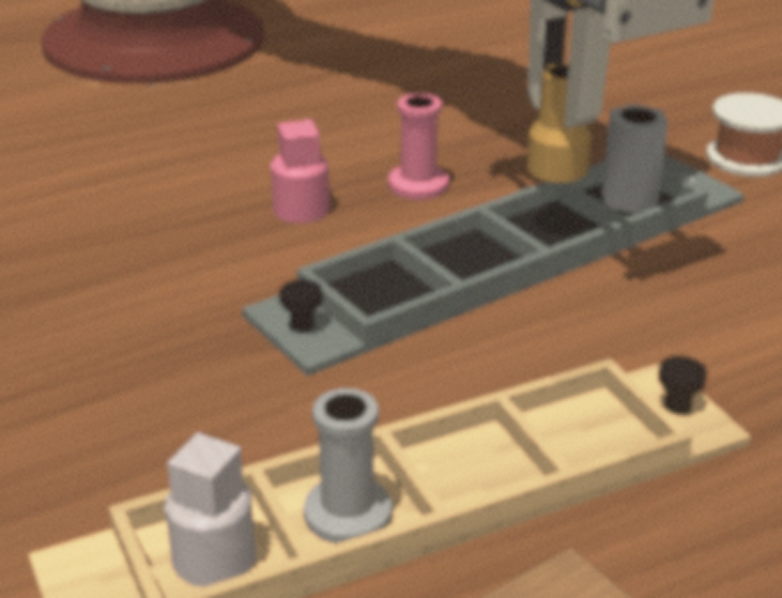

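Plug and flange stand upright in the two bays farthest from the new knob, and the reducer hangs upright. Carrying it to (657,-70).

Call:
servo_tool:
  motion:
    - {"offset":[0,6,6],"yaw":0}
    - {"offset":[0,12,11],"yaw":0}
    - {"offset":[0,17,16],"yaw":0}
    - {"offset":[0,20,19],"yaw":0}
    - {"offset":[0,22,21],"yaw":0}
    - {"offset":[0,22,21],"yaw":0}
    - {"offset":[0,22,21],"yaw":0}
    - {"offset":[0,20,20],"yaw":0}

```text
clock: 20.72
ee_pos: [614.4, -31.1, 108.4]
eef_rot: [1.216, 1.205, -1.219]
contact_force: [0.8, 0.8, -2.6]
grip_width: 27.0
```

Call:
servo_tool:
  motion:
    - {"offset":[0,17,17],"yaw":0}
    - {"offset":[0,12,12],"yaw":0}
    - {"offset":[0,8,8],"yaw":0}
    - {"offset":[0,4,4],"yaw":0}
    - {"offset":[0,1,1],"yaw":0}
    - {"offset":[0,0,0],"yaw":0}
    - {"offset":[0,0,0],"yaw":0}
    - {"offset":[0,0,0],"yaw":0}

```text
clock: 21.38
ee_pos: [654.6, -69.6, 109.7]
eef_rot: [1.215, 1.207, -1.216]
contact_force: [0.3, -0.1, -2.3]
grip_width: 26.7
```

```bash
python3 go.py 657 -70 62 0 30
python3 - <<'E'
from h import *
im=eyes.capture("wrist")[:,:,::-1]
cv2.imwrite("pics/w12.png", im)
E
```

```text
clock 21.38 pos [654.6 -69.6 109.7] head -0.5 F [ 0.3 -0.1 -2.3] w 26.7 rows 2
tool x axis [-0.001  0.001 -1.   ]
[np.float64(23.8), np.float64(1.2), np.float64(0.2)] -0.004
[np.float64(23.8), np.float64(1.2), np.float64(0.2)] -0.004
```

View pics/w12.png

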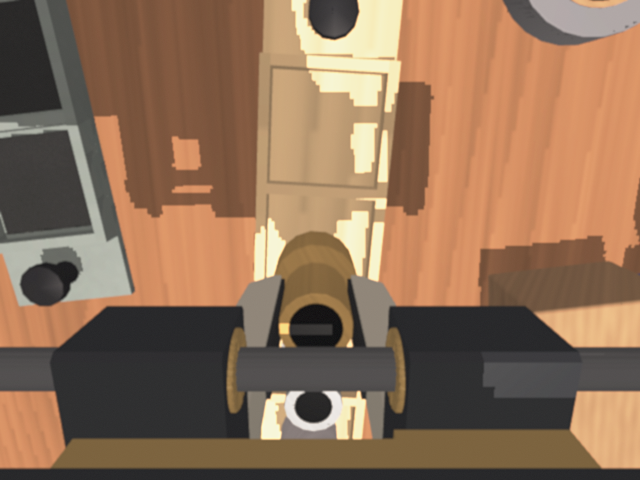

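The reducer at (315,290) is over the bay beside the flange (313,405); lowering.

Call:
servo_tool:
  motion:
    - {"offset":[4,1,0],"yaw":0}
    - {"offset":[10,1,0],"yaw":0}
    - {"offset":[12,0,0],"yaw":0}
    - {"offset":[10,0,0],"yaw":0}
    - {"offset":[6,0,0],"yaw":0}
    - {"offset":[3,0,0],"yaw":0}
    - {"offset":[0,0,0],"yaw":0}
    - {"offset":[0,0,0],"yaw":0}

```text
clock: 22.1
ee_pos: [657.4, -70.9, 64.6]
eef_rot: [1.217, 1.205, -1.216]
contact_force: [-0.0, 0.5, -1.5]
grip_width: 26.8
```

Call:
servo_tool:
  motion:
    - {"offset":[0.7,0,0],"yaw":0}
    - {"offset":[0,0,0],"yaw":0}

```text
clock: 22.27
ee_pos: [657.7, -70.9, 64.6]
eef_rot: [1.217, 1.204, -1.216]
contact_force: [-0.2, -0.4, -1.7]
grip_width: 26.8
```

Call:
servo_tool:
  motion:
    - {"offset":[0.7,0,0],"yaw":0}
    - {"offset":[0,0,0],"yaw":0}

```text
clock: 22.43
ee_pos: [657.4, -71.0, 63.7]
eef_rot: [1.217, 1.204, -1.216]
contact_force: [0.1, 0.6, -2.6]
grip_width: 27.0
```

Call:
servo_tool:
  motion:
    - {"offset":[0.8,0,0],"yaw":0}
    - {"offset":[0,0,0],"yaw":0}

```text
clock: 22.6
ee_pos: [657.2, -71.0, 62.6]
eef_rot: [1.216, 1.205, -1.217]
contact_force: [-0.5, -0.5, -2.8]
grip_width: 26.9
```

Call:
servo_tool:
  motion:
    - {"offset":[0.7,0,0],"yaw":0}
    - {"offset":[0,0,0],"yaw":0}

```text
clock: 22.77
ee_pos: [657.3, -71.0, 62.2]
eef_rot: [1.217, 1.204, -1.216]
contact_force: [-1.9, 0.2, -0.6]
grip_width: 26.4
```

Call:
servo_tool:
  motion:
    - {"offset":[0.6,0,0],"yaw":0}
    - {"offset":[0,0,0],"yaw":0}

```text
clock: 22.93
ee_pos: [657.3, -71.0, 62.1]
eef_rot: [1.217, 1.204, -1.216]
contact_force: [-2.8, 0.0, 3.9]
grip_width: 26.8
```

Floor contact at z 62.1, as expected. Releasing.

Call:
servo_tool:
  motion:
    - {"offset":[0,0,0],"yaw":0}
    - {"offset":[0,0,0],"yaw":0}
    - {"offset":[0,0,0],"yaw":0}
    - {"offset":[0,0,0],"yaw":0}
    - {"offset":[0,0,0],"yaw":0}
    - {"offset":[0,0,0],"yaw":0}
  claw: 0.7

```text
clock: 23.43
ee_pos: [657.3, -70.9, 61.1]
eef_rot: [1.217, 1.205, -1.216]
contact_force: [-0.1, -0.1, 0.5]
grip_width: 62.1
```

Call:
servo_tool:
  motion:
    - {"offset":[-5,0,0],"yaw":0}
    - {"offset":[-15,0,0],"yaw":0}
    - {"offset":[-22,0,0],"yaw":0}
    - {"offset":[-17,0,0],"yaw":0}
    - {"offset":[-9,0,0],"yaw":0}
    - {"offset":[0,0,0],"yaw":0}

```text
clock: 23.93
ee_pos: [658.9, -70.8, 132.1]
eef_rot: [1.219, 1.2, -1.213]
contact_force: [-0.3, 0.7, 0.6]
grip_width: 64.7
```

```bash
python3 go.py 466 179 130 0 40
python3 - <<'E'
from h import *
im=eyes.capture("wrist")[:,:,::-1]
cv2.imwrite("pics/w13.png", im)
E
```

```text
clock 23.93 pos [658.9 -70.8 132.1] head -0.6 F [-0.3  0.7  0.6] w 64.7 rows 8
tool x axis [ 0.005 -0.    -1.   ]
[np.float64(0.3), np.float64(-24.4), np.float64(-31.0)] -0.001
[np.float64(0.3), np.float64(-24.4), np.float64(-31.0)] -0.001
[np.float64(0.3), np.float64(-24.4), np.float64(-31.0)] -0.001
[np.float64(0.3), np.float64(-24.3), np.float64(-31.1)] -0.001
[np.float64(0.3), np.float64(-24.3), np.float64(-31.1)] -0.001
[np.float64(0.3), np.float64(-24.2), np.float64(-31.1)] -0.001
[np.float64(0.3), np.float64(-24.2), np.float64(-31.2)] -0.001
[np.float64(0.3), np.float64(-24.2), np.float64(-31.2)] -0.001
```

View pics/w13.png

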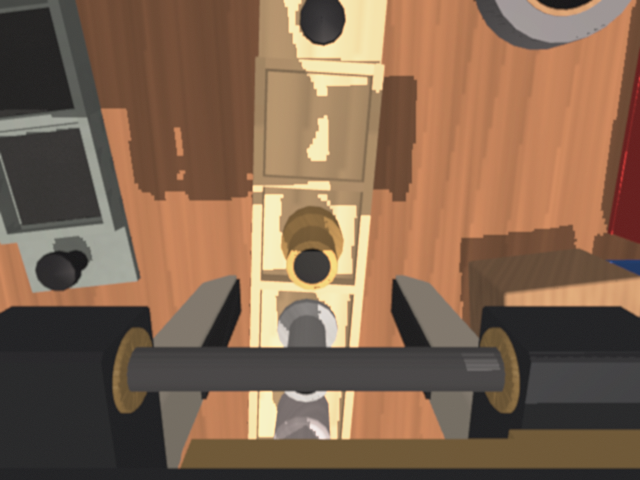

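All three stand: reducer (312,265), flange (305,330), plug (302,415). Last is the coupling.

Call:
servo_tool:
  motion:
    - {"offset":[0,-13,-17],"yaw":0}
    - {"offset":[0,-24,-31],"yaw":0}
    - {"offset":[0,-26,-33],"yaw":0}
    - {"offset":[0,-26,-33],"yaw":0}
    - {"offset":[0,-26,-33],"yaw":0}
    - {"offset":[0,-26,-33],"yaw":0}
    - {"offset":[0,-24,-31],"yaw":0}
    - {"offset":[0,-17,-22],"yaw":0}

```text
clock: 24.65
ee_pos: [474.7, 165.6, 128.4]
eef_rot: [1.212, 1.21, -1.216]
contact_force: [-0.1, -0.2, 0.2]
grip_width: 65.3
```

Call:
servo_tool:
  motion:
    - {"offset":[0,-9,-11],"yaw":0}
    - {"offset":[0,-2,-4],"yaw":0}
    - {"offset":[0,0,0],"yaw":0}
    - {"offset":[0,0,0],"yaw":0}

```text
clock: 24.98
ee_pos: [468.1, 176.6, 128.7]
eef_rot: [1.216, 1.203, -1.219]
contact_force: [-0.2, -1.0, -0.4]
grip_width: 65.1
```

```bash
python3 go.py 466 179.5 53 0 40;python3 - <<'E'
from h import *
c=campose("wrist")
im=eyes.capture("wrist")[:,:,::-1]
cv2.imwrite("pics/w14.png", im)
for n,P in dict(coup=(466,179.5,73)).items(): print(n,proj(c,P).round(0))
E
```

```text
clock 24.98 pos [468.1 176.6 128.7] head -0.7 F [-0.2 -1.  -0.4] w 65.1 rows 2
tool x axis [-0.    -0.001 -1.   ]
[np.float64(37.8), np.float64(-1.1), np.float64(-1.4)] -0.006
[np.float64(37.8), np.float64(-1.1), np.float64(-1.5)] -0.006
coup [310. 261.]
```

View pics/w14.png

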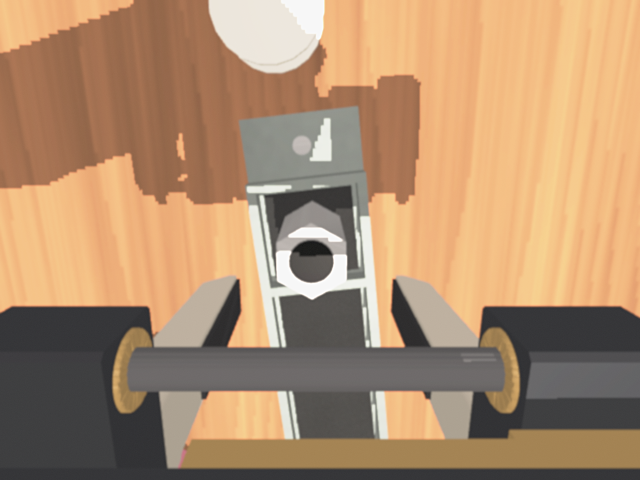

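The coupling bore is at (311,262), within 1 px of prediction, and its flats face the jaws. Descend.

Call:
servo_tool:
  motion:
    - {"offset":[8,-1,-2],"yaw":0}
    - {"offset":[20,0,0],"yaw":0}
    - {"offset":[23,0,0],"yaw":0}
    - {"offset":[16,0,0],"yaw":0}
    - {"offset":[7,0,0],"yaw":0}
    - {"offset":[0,0,0],"yaw":0}
    - {"offset":[0,0,0],"yaw":0}

```text
clock: 25.62
ee_pos: [466.9, 179.4, 55.1]
eef_rot: [1.217, 1.204, -1.218]
contact_force: [0.6, 0.2, 0.5]
grip_width: 65.0
```

Call:
servo_tool:
  motion:
    - {"offset":[0,0,0],"yaw":0}
    - {"offset":[0,0,0],"yaw":0}
    - {"offset":[0,0,0],"yaw":0}
    - {"offset":[0,0,0],"yaw":0}
    - {"offset":[0,0,0],"yaw":0}
    - {"offset":[0,0,0],"yaw":0}
    - {"offset":[0,0,0],"yaw":0}
    - {"offset":[0,0,0],"yaw":0}
  claw: 0
  force: 40

```text
clock: 26.28
ee_pos: [466.6, 179.9, 55.9]
eef_rot: [1.217, 1.204, -1.216]
contact_force: [-1.3, -0.1, 5.2]
grip_width: 41.0
```

Call:
servo_tool:
  motion:
    - {"offset":[-4,0,0],"yaw":0}
    - {"offset":[-10,0,0],"yaw":0}
    - {"offset":[-16,0,0],"yaw":0}
    - {"offset":[-16,0,0],"yaw":0}
    - {"offset":[-6,0,0],"yaw":0}
    - {"offset":[0,0,0],"yaw":0}

```text
clock: 26.78
ee_pos: [467.6, 180.2, 108.9]
eef_rot: [1.22, 1.203, -1.214]
contact_force: [0.1, 0.4, -2.7]
grip_width: 40.9
```

```bash
python3 go.py 661 0 105 0 30;python3 - <<'E'
from h import *
im=eyes.capture("scene")[:,:,::-1]
cv2.imwrite("pics/s15.png", cv2.resize(im[120:380,150:490],None,fx=2.3,fy=2.3,interpolation=cv2.INTER_CUBIC))
E
```

```text
clock 26.78 pos [467.6 180.2 108.9] head -0.6 F [ 0.1  0.4 -2.7] w 40.9 rows 9
tool x axis [ 0.003  0.002 -1.   ]
[np.float64(0.4), np.float64(21.7), np.float64(19.8)] -0.001
[np.float64(0.4), np.float64(21.7), np.float64(19.8)] -0.001
[np.float64(0.4), np.float64(21.6), np.float64(19.9)] -0.001
[np.float64(0.4), np.float64(21.6), np.float64(19.9)] -0.001
[np.float64(0.4), np.float64(21.6), np.float64(19.9)] -0.001
[np.float64(0.4), np.float64(21.6), np.float64(19.9)] -0.001
[np.float64(0.4), np.float64(21.6), np.float64(20.0)] -0.001
[np.float64(0.4), np.float64(21.5), np.float64(20.0)] -0.001
[np.float64(0.4), np.float64(21.5), np.float64(20.0)] -0.001
```

View pics/s15.png

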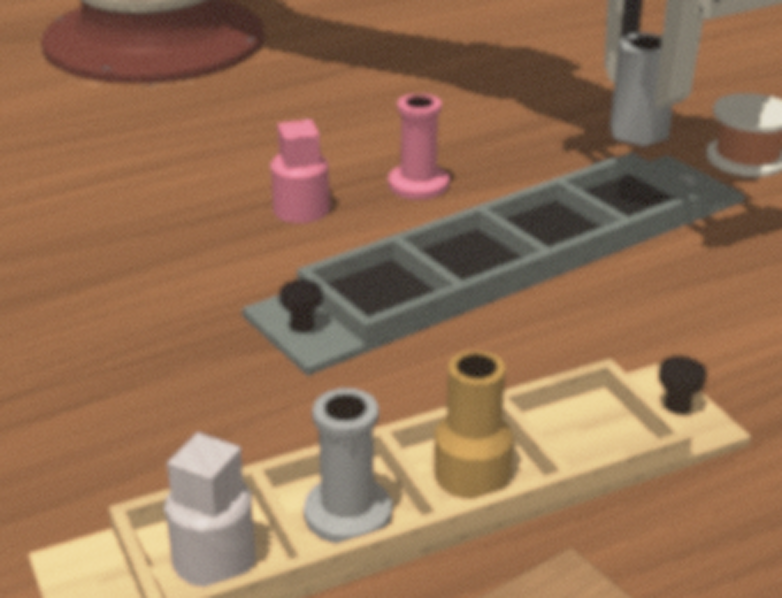

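The grip reads 41 mm where 36 mm across flats was expected, so I'm checking how the coupling sits.

Run:
```python
from h import *
im=eyes.capture("wrist")[:,:,::-1]
cv2.imwrite("pics/w16.png", cv2.resize(im[200:440,180:450],None,fx=2.4,fy=2.4,interpolation=cv2.INTER_CUBIC))
im=eyes.capture("scene")[:,:,::-1]
cv2.imwrite("pics/s16.png", cv2.resize(im[90:240,370:520],None,fx=4,fy=4,interpolation=cv2.INTER_CUBIC))
```

```text
(no output)
```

View pics/w16.png

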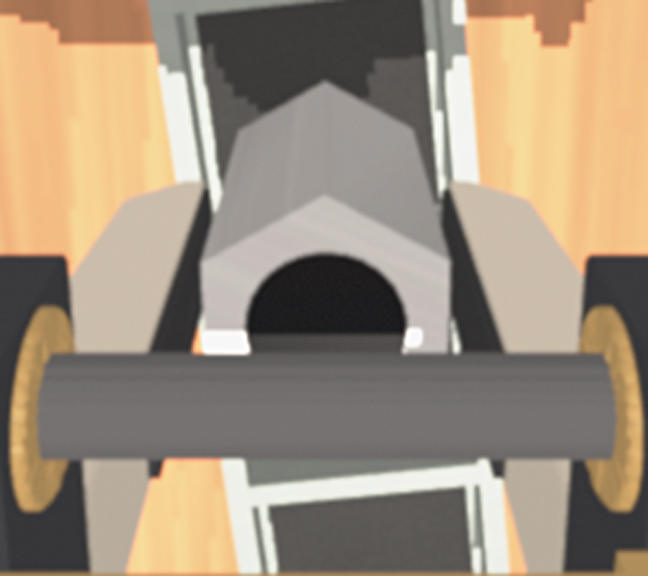

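View pics/s16.png

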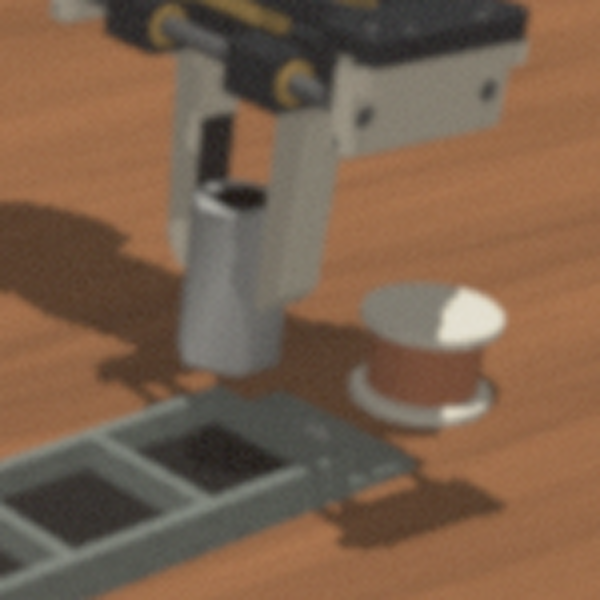

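In the wrist crop the coupling is symmetric and upright: its top vertex (325,195) and bottom vertex (325,82) line up with the tool axis and match the projection of an untilted part. It is held firmly, so the width is odd but the grip is sound. Carrying it gently.

Call:
servo_tool:
  motion:
    - {"offset":[0,5,5],"yaw":0}
    - {"offset":[0,11,10],"yaw":0}
    - {"offset":[0,17,15],"yaw":0}
    - {"offset":[0,21,19],"yaw":0}
    - {"offset":[0,23,21],"yaw":0}
    - {"offset":[0,23,21],"yaw":0}
    - {"offset":[0,23,21],"yaw":0}
    - {"offset":[0,22,21],"yaw":0}

```text
clock: 27.6
ee_pos: [611.0, 43.2, 106.1]
eef_rot: [1.216, 1.205, -1.219]
contact_force: [0.7, 0.4, -2.2]
grip_width: 41.3
```

Call:
servo_tool:
  motion:
    - {"offset":[0,19,18],"yaw":0}
    - {"offset":[0,14,13],"yaw":0}
    - {"offset":[0,9,9],"yaw":0}
    - {"offset":[0,5,5],"yaw":0}
    - {"offset":[0,2,2],"yaw":0}
    - {"offset":[0,0,0],"yaw":0}
    - {"offset":[0,0,0],"yaw":0}
    - {"offset":[0,0,0],"yaw":0}

```text
clock: 28.27
ee_pos: [658.0, -0.5, 107.2]
eef_rot: [1.215, 1.207, -1.215]
contact_force: [0.1, 0.2, -1.8]
grip_width: 41.2
```

```bash
python3 go.py 661 0 53 0 30
python3 - <<'E'
from h import *
im=eyes.capture("wrist")[:,:,::-1]
cv2.imwrite("pics/w17.png", im)
E
```

```text
clock 28.27 pos [ 6.580e+02 -5.000e-01  1.072e+02] head -0.4 F [ 0.1  0.2 -1.8] w 41.2 rows 2
tool x axis [-0.001  0.001 -1.   ]
[np.float64(27.1), np.float64(1.5), np.float64(-0.3)] -0.004
[np.float64(27.1), np.float64(1.5), np.float64(-0.3)] -0.004
```

View pics/w17.png

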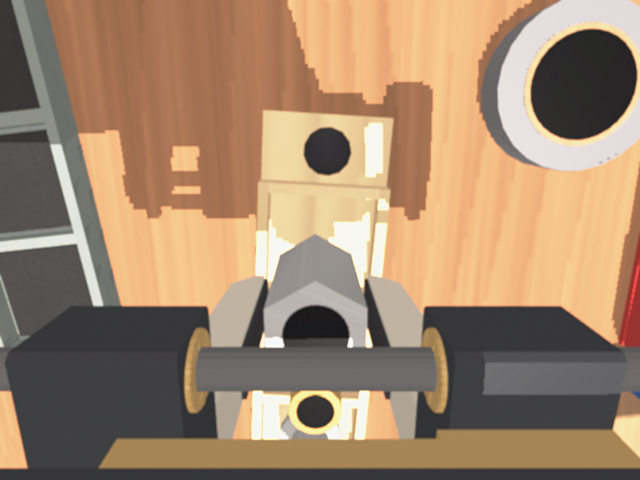

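Call:
servo_tool:
  motion:
    - {"offset":[4,1,0],"yaw":0}
    - {"offset":[10,1,0],"yaw":0}
    - {"offset":[13,0,0],"yaw":0}
    - {"offset":[12,0,0],"yaw":0}
    - {"offset":[7,0,0],"yaw":0}
    - {"offset":[3,0,0],"yaw":0}
    - {"offset":[0,0,0],"yaw":0}
    - {"offset":[0,0,0],"yaw":0}

```text
clock: 28.98
ee_pos: [660.9, -2.0, 58.1]
eef_rot: [1.217, 1.205, -1.216]
contact_force: [0.2, -0.6, -1.8]
grip_width: 41.3
```

Call:
servo_tool:
  motion:
    - {"offset":[1,0,0],"yaw":0}
    - {"offset":[0,0,0],"yaw":0}
    - {"offset":[0,0,0],"yaw":0}

```text
clock: 29.23
ee_pos: [661.1, -2.1, 57.8]
eef_rot: [1.217, 1.204, -1.216]
contact_force: [-0.3, -0.6, -0.2]
grip_width: 40.9
```

Call:
servo_tool:
  motion:
    - {"offset":[0.8,0,0],"yaw":0}
    - {"offset":[0,0,0],"yaw":0}

```text
clock: 29.4
ee_pos: [660.9, -2.1, 56.7]
eef_rot: [1.217, 1.204, -1.216]
contact_force: [0.3, 0.5, -2.3]
grip_width: 41.3
```

Call:
servo_tool:
  motion:
    - {"offset":[1,0,-1],"yaw":0}
    - {"offset":[0,0,0],"yaw":0}
    - {"offset":[0,0,0],"yaw":0}

```text
clock: 29.65
ee_pos: [660.7, -0.9, 55.4]
eef_rot: [1.216, 1.205, -1.216]
contact_force: [0.3, 0.2, -2.4]
grip_width: 41.5
```

Call:
servo_tool:
  motion:
    - {"offset":[0.8,0,0],"yaw":0}
    - {"offset":[0,0,0],"yaw":0}
    - {"offset":[0,0,0],"yaw":0}

```text
clock: 29.9
ee_pos: [660.8, -1.1, 54.6]
eef_rot: [1.217, 1.205, -1.217]
contact_force: [-0.8, -0.3, -1.7]
grip_width: 41.2
```

Call:
servo_tool:
  motion:
    - {"offset":[0.8,0,0],"yaw":0}
    - {"offset":[0,0,0],"yaw":0}
    - {"offset":[0,0,0],"yaw":0}

```text
clock: 30.15
ee_pos: [660.8, -1.1, 53.8]
eef_rot: [1.217, 1.205, -1.217]
contact_force: [0.6, 0.5, -1.9]
grip_width: 41.0
```

Call:
servo_tool:
  motion:
    - {"offset":[0.7,0,0],"yaw":0}
    - {"offset":[0,0,0],"yaw":0}
    - {"offset":[0,0,0],"yaw":0}

```text
clock: 30.4
ee_pos: [660.8, -1.1, 53.1]
eef_rot: [1.217, 1.205, -1.217]
contact_force: [-0.5, 0.5, -1.7]
grip_width: 40.7
```

Call:
servo_tool:
  motion:
    - {"offset":[0.6,0,0],"yaw":0}
    - {"offset":[0,0,0],"yaw":0}
    - {"offset":[0,0,0],"yaw":0}

```text
clock: 30.65
ee_pos: [660.8, -1.1, 53.0]
eef_rot: [1.217, 1.204, -1.216]
contact_force: [-1.0, 1.4, 0.8]
grip_width: 41.1
```

Contact at z 53, again as expected. Release and rise.

Call:
servo_tool:
  motion:
    - {"offset":[0,0,0],"yaw":0}
    - {"offset":[0,0,0],"yaw":0}
    - {"offset":[0,0,0],"yaw":0}
    - {"offset":[0,0,0],"yaw":0}
    - {"offset":[0,0,0],"yaw":0}
    - {"offset":[0,0,0],"yaw":0}
  claw: 0.75

```text
clock: 31.15
ee_pos: [660.9, -1.1, 52.6]
eef_rot: [1.217, 1.204, -1.216]
contact_force: [-0.5, -0.2, -0.3]
grip_width: 69.3
```

Call:
servo_tool:
  motion:
    - {"offset":[-5,0,0],"yaw":0}
    - {"offset":[-15,0,0],"yaw":0}
    - {"offset":[-25,0,0],"yaw":0}
    - {"offset":[-25,0,0],"yaw":0}
    - {"offset":[-10,0,0],"yaw":0}
    - {"offset":[0,0,0],"yaw":0}

```text
clock: 31.65
ee_pos: [662.9, -0.7, 136.0]
eef_rot: [1.22, 1.2, -1.211]
contact_force: [0.6, 0.2, 0.0]
grip_width: 70.0
```

Call:
servo_tool:
  motion:
    - {"offset":[-5,-15,-5],"yaw":0}
    - {"offset":[-10,-25,-10],"yaw":0}
    - {"offset":[-10,-30,-10],"yaw":0}
    - {"offset":[-10,-30,-10],"yaw":0}
    - {"offset":[-5,-30,-5],"yaw":0}
    - {"offset":[0,-15,0],"yaw":0}
    - {"offset":[0,0,0],"yaw":0}
    - {"offset":[0,0,0],"yaw":0}

```text
clock: 32.32
ee_pos: [515.6, 40.0, 171.9]
eef_rot: [1.215, 1.205, -1.217]
contact_force: [0.7, -0.1, -0.3]
grip_width: 69.4
```

Run:
```python
from h import *
s=robot.get_state(); print(s["clock"],s["ee_pos"],s["contact_force"])
a=eyes.capture("scene")[:,:,::-1]; b=eyes.capture("top")[:,:,::-1]
cv2.imwrite("pics/s18.png", cv2.resize(a[120:420,120:500],None,fx=2,fy=2,interpolation=cv2.INTER_CUBIC))
cv2.imwrite("pics/t18.png", cv2.resize(b[130:370,150:500],None,fx=2.2,fy=2.2,interpolation=cv2.INTER_CUBIC))
```

```text
32.3167 [515.5510653   40.03968649 171.90124234] [ 0.69274918 -0.13787267 -0.32747608]
```

View pics/s18.png

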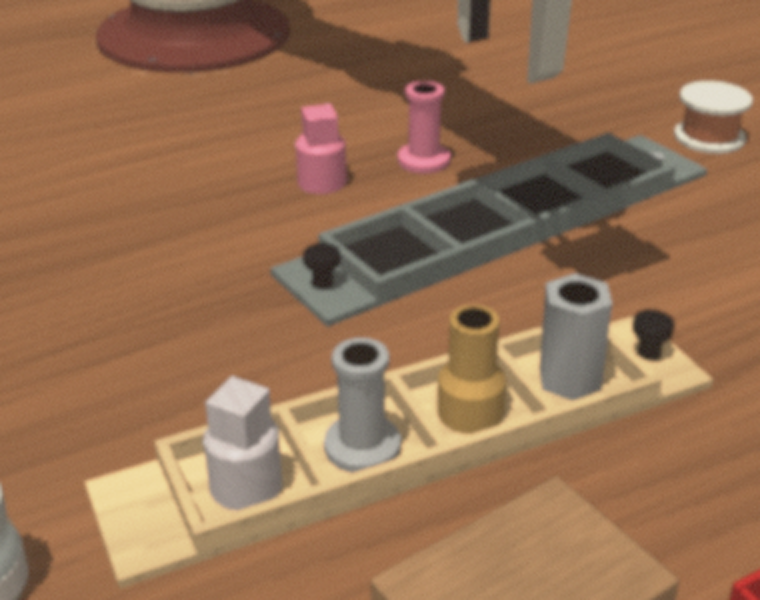

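View pics/t18.png

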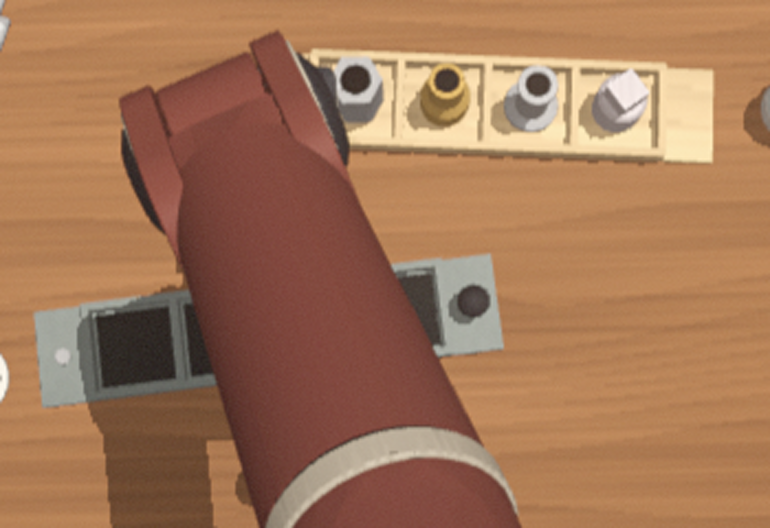

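In both views all four stand upright in their bays. From the bare end the order is plug, flange, reducer, coupling, with the coupling beside the new knob. The pink items haven't moved, and the gripper is clear and touching nothing. Handing in.

Run:
```python
from rig import finish_job
print(finish_job())
```

```text
the job is handed in; nothing more can be done
None
```

All four fittings are on the plywood rack, one in each bay, in reverse order counted from the knobs. Counting from the bay farthest from the new knob, they stand plug, flange, reducer, coupling. I handed the job in at about 32 s.

- **Last checks:** the scene and top views show all four upright on their bay floors. The old rack is empty in the scene view, the pink look-alikes are where they were, and the gripper is clear and touching nothing. Each fitting was lowered until the wrist force showed contact, at the height calculated beforehand.
- **Flange:** two low grips landed on its collar instead of its stem, so I re-gripped it squarely on the collar and carried it that way.
- **Coupling:** the gripper read 41 mm, though the camera showed it holding the 36 mm flats. I never explained the difference; the coupling hung straight, and it placed and stands normally.

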